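# Fish a dial indicator out from under the sander with a reacher

### The arm

A 6-joint arm with a two-finger parallel gripper is mounted at the origin on the work surface. World frame = base frame: x ahead of the robot, y to its left, z up, the work surface at z = 0. Lengths are in m, angles in degrees, forces in N, time in s.
With the tool pointing down it reaches from about 0.225 to 0.875 m from the base axis. Payload 3.4 kg.
Tool frame: the origin (TCP) lies on the mounting face of the last link; the fingertips stand 173 mm ahead of it and the grasp point (between the pads) lies 155 mm ahead of it; x points along the fingers, z is the direction in which the jaws open and shut, and the axes are right-handed (so a half turn about x gives the same grasp; the last joint's range is limited). The gripper opens to 85 mm and grips with 20 to 120 N. Pads are 22 mm wide; open, the fingers measure 114 mm over their backs; the gripper's body (76 mm by 85 mm) begins 54 mm behind the grasp point. The pads swing forward as they close: fully open they stand 13 mm farther back than shut.
Start: joints at [56.78, 15.808, 86.224, -0, 77.962, -6.933], TCP at [0.255, 0.516, 0.405] pointing down, gripper open.
Joint ranges: [-165.64, 165.64], [-43.16, 119.46], [12.63, 154.43], [-67.54, 247.53], [6.08, 155.33], [-154.97, 154.97]. Speed limits (degrees/s): [147.25, 147.25, 180, 180, 180, 180].

### API

Orientations are given as a 3x3 rotation matrix whose columns are the frame's x, y, z axes.
In Python, from station import * gives the robot as it stands.
- The arm moves only by the tool play_rows, never from a script. Its argument "targets" is a list of rows, each a list of 3 entries, a list of its own where there are three numbers: the shift along the world's x, y, z in m, then the turn about the world's z in rad, then the opening, from -1 (shut) to 1 (fully open), so that 0 is half open. In form: [[[tx, ty, tz], roll, hand], ...]. A call has 1 to 10 rows; each row shifts and turns the commanded pose from where the row before left it; what a row does not reach is not made up. A row lasts 1/8 s, in which the tool goes at most 62.5 mm and 10.7 degrees, less where a joint would pass 70% of its speed; a pose out of reach is approached as far as the arm can. A call with a gripper value outside its range is refused whole. The fingers move at their own pace and stop on an object; "grip_force" is the grip in N (left out, the last holds). Time passes only in rows, so rows that do not move let the fingers close. It gives the time, the measured TCP pose, the force and the opening at its end, in the units of the state.
- sense(): the state, without advancing time (a new reading comes with each control period).
- get_image(name): name is "scene" or "top" or "wrist"; returns a dict with "color" (400x640x3 uint8, red, green, blue), "vfov" (degrees; the focal length in pixels is half the picture's height over the tangent of half this angle, whatever the lens; pixels are square), "cx", "cy" (the principal point, pixels), "R" (3x3) and "t" (3): a world point X has camera coordinates R X + t; the wrist camera has in their place "hand_eye" (4x4, takes a point from camera to tool coordinates, whose origin is the TCP and whose axes are the tool frame's). Camera axes: x right, y down, z forward; pixel columns grow to the right and rows downward; lengths in m; the calibration is good to about 2 mm. A picture is of the moment at which its call begins: read the wrist's pose just before it. There is no depth.
- job_done(): hands the job in, once; it reports no verdict.
The state is a dict: "time_s": time; "q": joint angles; "qvel": joint speeds; "tau": joint torques, N m; "ee_pos": TCP position; "tcp_rot": TCP orientation; "ft_force": force on the tool from outside, world axes, zero at the start; "wrist_torque": the same for the moment, N m; "width": finger opening in m.
Only numpy, scipy, OpenCV 4.12 (cv2) and the standard library are available. Lean on these libraries where they do the work, as an engineer would, in place of code of your own. Each camera call takes 0.05 s, during which the arm holds its last target.

### The job

A dial indicator has slid into the low gap under the rod shelf of the belt sander's stand, where the hand cannot follow. Take the reacher lying on the bench by its pistol grip and trigger, slide its open jaws in under the machine around the round body of the indicator and squeeze the trigger gently until both jaws hold it (it is a delicate instrument: firm enough to carry, never crushed, nor pushed hard against anything), draw it out in the jaws and set it down softly, dial up, on the rubber mat with its round body wholly on the mat. Then let the trigger go so that the jaws open, and leave the reacher lying flat on the bench, its jaws not touching the indicator; do not touch the indicator with the hand, do not bump the sander and leave the other things where they are.

Things in the scene. Friction and masses are not known exactly. Their poses are not given: they have to be found in the camera images.
- reacher: Reacher, 310 mm, 0.24 kg, lying on its side. Origin on its underside (bench level while it lies flat) below the shaft's axis; x runs along the shaft to the jaws, z up, pistol grip to +y. In its frame, mm: grip x -29 to -3, y 7 to 99; housing x -29 to 45, y -15 to 15, both z 0 to 30. Can be slid or carried level when held across grip and trigger, closing along x.
- reacher_grip (a point): Where the reacher is held from above: its frame x +2, y +42, z 15 mm, between grip and trigger; axes as the reacher's. Width here over the back of the grip (x -29) and the front of the trigger (a round swelling at this point, x +34 at rest): 63 mm, 45 mm fully pulled. The fingers have free air on both sides.
- reacher_head (a point): Middle of the jaw head: reacher frame x +216, y 0, z 15 mm. The head is 32 x 44 x 30 mm (z 0 to 30) and rests on the bench as the grip does; between housing and head runs the shaft, 14 mm round, axis at z 15 mm.
- reacher_jaws (a point): Point midway between the jaw pads: reacher frame x +283, y 0, z 15 mm; the middle of a held round thing belongs here. Pads 38 mm long (x 264 to 302), small inward lips at the tips. Open jaws reach to x 302 and 47 mm to either side, z 7 to 23.
- trigger (a joint): Trigger angle, rad: 0 at rest, 0.35 fully pulled; 0.1 is 5.2 mm at the grip point. A blade 22 mm thick hinged at the foot of the grip (reacher frame x 18, y 94). At the grip point its spring pushes back with 12 N at rest, 16 N at 0.2, 19 N at 0.35. Both jaws swing in by 1.2 times that: pads 72 mm apart at 0, 42 mm and parallel at 0.2, 20 mm at 0.35.
- jaw_l: Jaw of the reacher on its +y side, steel arm with a rubber pad 16 mm high; origin at its hinge (reacher frame x 222, y +14, z 15 mm). Once both pads bear on something, each presses it with about 0.35 times the finger force in excess of the trigger spring's.
- jaw_r: Jaw on the -y side, mirror image; hinge at reacher frame x 222, y -14, z 15 mm.
- indicator: Dial indicator, about 90 g, lying dial up on the bench in the gap: round steel body 42 mm across, 22 mm high. Origin at the centre of its underside, z up. 10 mm up, a stem sticks out along +x to 49 mm from the centre, a cap along -x to 27 mm; at the start the stem points into the gap, at most 32 degrees askew. Delicate: 3 to 7 N from each jaw carries it, over 10 N harms it.
- dial (a point): Middle of the dial, on top of the indicator (22 mm over its underside). The steel bezel round it carries a small clamp lug, 8 mm wide and 6 mm high at the top edge, that stands 4 mm proud of the round body; it sits on the +y side, turned up to 30 degrees either way with the bezel, so the width between the jaws may be anything from 42 to 46 mm.
- sander: Belt and disc sander on its low welded stand, fixed, up to 380 mm high. Origin on the bench; the stand spans x +-150, y -240 to +100 mm and has an open rod shelf in front (y -40 to +100), too narrow between rods for a hand. Gap below: 50 mm high. Front feet, 36 mm round, at x +-130, y +82. Reach in from its +y side, along its -y; the indicator's centre lies 55 to 120 mm in from that edge.
- mat: Rubber instrument mat, fixed, 110 mm (x) by 150 mm (y), 5 mm thick; origin at the centre of its underside, top at z 5 mm.
- hex_nut: Bystander: steel hex nut, 26 mm wide, 13 mm high, lying under the sander near its +x feet. Origin at the centre of its underside.
- socket: Bystander: steel socket, 24 mm round, 30 mm high, standing between the mat and the sander.
- battery: Bystander: cordless tool battery, 75 x 115 x 76 mm, standing on the robot's side of the sander.
- screwdriver: Bystander: screwdriver lying on the far part of the bench.
- spanner: Bystander: combination spanner lying on the far part of the bench.
- spray_can: Bystander: spray can, 65 mm round, 190 mm high, standing to the far left.
- grease_pot: Bystander: pot, 64 mm round, 60 mm high, standing on the far part of the bench.

How it is judged (in metres and radians):
On the way, in this order (a step that is already met when the one before it is completed fails the run):
1. under the sander, both jaws of the reacher hold the indicator (at least 1.5 N each), squeezed by the hand on the trigger (contact force between each of jaw_l, jaw_r and indicator above 1.5 N and contact force between the fingers and trigger above 2 N and y of indicator in the frame of sander below 0.079 m), for 0.3 s.
2. the indicator is drawn out, its round body no longer under the sander's stand, still held by both jaws (contact force between each of jaw_l, jaw_r and indicator above 0.8 N and y of indicator in the frame of sander above 0.12 m), for 0.1 s.
At the end, for the whole second after the job is handed in: The indicator lies at rest, dial up, on the mat with its round body wholly on it (2 mm tolerance); the reacher lies flat and still on the bench with its trigger let go (below 0.06 rad) and does not touch the indicator (x of indicator in the frame of mat between -0.036 and 0.036 m and y of indicator in the frame of mat between -0.056 and 0.056 m and height (world z) of indicator between 0.002 and 0.008 m and angle between indicator's own z axis and vertical below 0.1 rad and linear speed of each of indicator, reacher below 0.02 m/s and contact force between reacher and indicator below 0.1 N and value of joint trigger below 0.06 rad and height (world z) of reacher between -0.005 and 0.012 m and angle between reacher's own z axis and vertical below 0.08 rad).
It fails at once if a jaw squeezes the indicator with more than 10 N, or it is pressed onto the mat or against the sander with more than 15 N (contact force between any of jaw_l, jaw_r and indicator above 10 N or contact force between indicator and mat above 15 N or contact force between indicator and sander above 15 N).
It fails at once if the hand or the arm touches the indicator (contact force between any of the fingers, the arm and indicator above 0.3 N).
It fails at once if the sander is bumped by the reacher or the robot (more than 12 N) (contact force between any of reacher, the arm, the fingers and sander above 12 N).
It fails at once if the indicator is dropped or flung (faster than 0.5 m/s) or tipped over (more than 35 degrees) (linear speed of indicator above 0.5 m/s or angle between indicator's own z axis and vertical above 0.61 rad).
It fails at once if another thing is shifted more than 30 mm (distance of any of hex_nut, socket, battery, screwdriver, spanner, spray_can, grease_pot from where it was at the start of the episode above 0.03 m).
It also fails if it takes over 72 s, if anything falls off the work surface, if the arm or the gripper's body presses on something with over 40 N, if the wrist force passes 120 N, or if a joint passes its speed limit or range.

## Working session

There is one attempt and no reset: what is moved stays moved. The work goes in short steps, Python scripts to look and compute and a tool call to move; the robot and the scene stay as the last step left them, time stands still between calls to the robot, and variables do not carry over. Pictures are saved under pics/ and viewed, and the job is handed in when it is done.

Besides the shell and the picture viewer there is one more tool, called after "Emit:" in YAML: its name, and indented under it one key for each argument. play_rows: Moves the arm, as the interface text tells. Its arguments: {"type":"object","properties":{"targets":{"type":"array"},"grip_force":{"type":"number"}},"required":["targets"]}

```bash
mkdir -p pics; ls
python3 - <<'E'
from station import *
import cv2
s=sense(); print(s)
for n in ["scene","top","wrist"]:
    g=get_image(n); cv2.imwrite(f"pics/{n}0.png",g["color"][:,:,::-1])
    print(n,{k:v for k,v in g.items() if k!="color"})
E
```

```text
pics
{'time_s': 0.0, 'q': array([ 5.67782070e+01,  1.58473065e+01,  8.62940123e+01, -1.55166581e-03,
        7.79628360e+01, -6.93263389e+00]), 'qvel': array([-0.016095  ,  0.10546961,  0.03162569,  0.09124509, -0.0138844 ,
        0.02323591]), 'tau': array([ 7.19039817e-04, -4.16778409e+01, -2.45808613e+01, -3.00630313e-05,
        1.10963755e-02,  1.80917297e-06]), 'ee_pos': array([0.25456014, 0.51534642, 0.40385097]), 'tcp_rot': array([[-9.73805607e-04, -8.96572666e-01,  4.42895594e-01],
       [-1.53523927e-03,  4.42896622e-01,  8.96571372e-01],
       [-9.99998347e-01,  1.93135521e-04, -1.80774878e-03]]), 'ft_force': array([0.51461436, 0.03381627, 0.29794273]), 'wrist_torque': array([-0.05215636, -0.01594172, -0.04027319]), 'width': 0.08551821718528839}
scene {'vfov': 50.62653980077519, 'cx': 316.86710186497396, 'cy': 193.79905263163863, 'R': array([[ 0.44339895,  0.89629308, -0.00748923],
       [ 0.67828483, -0.34098828, -0.65088915],
       [-0.58594118,  0.28352374, -0.75913584]]), 't': array([-0.30580421, -0.34106708,  1.69030203])}
top {'vfov': 57.730064632315845, 'cx': 324.59566138818104, 'cy': 194.31272328317752, 'R': array([[ 0.00645337, -0.99973191,  0.02223668],
       [-0.98364467, -0.01034925, -0.17982227],
       [ 0.18000419, -0.02071253, -0.98344775]]), 't': array([0.04990208, 0.54948992, 0.83355965])}
wrist {'vfov': 70.1666032376842, 'cx': 319.9335933333221, 'cy': 199.42024332761457, 'hand_eye': array([[-1.65636978e-03, -2.92784396e-01,  9.56177051e-01,
         3.01159435e-02],
       [-6.10866883e-04, -9.56177888e-01, -2.92785711e-01,
         7.54893227e-02],
       [ 9.99998442e-01, -1.06905830e-03,  1.40493187e-03,
         3.90715998e-05],
       [ 0.00000000e+00,  0.00000000e+00,  0.00000000e+00,
         1.00000000e+00]])}
```

View pics/scene0.png

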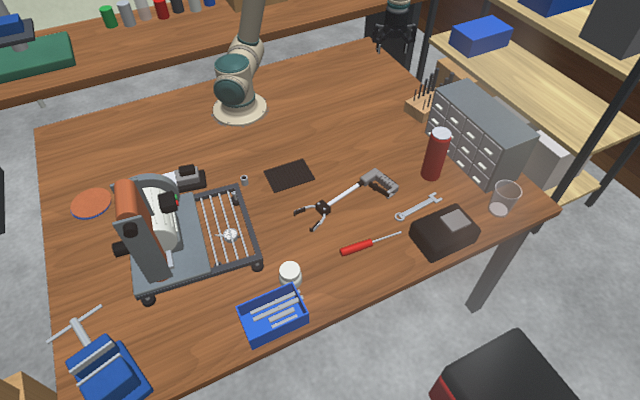

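View pics/top0.png

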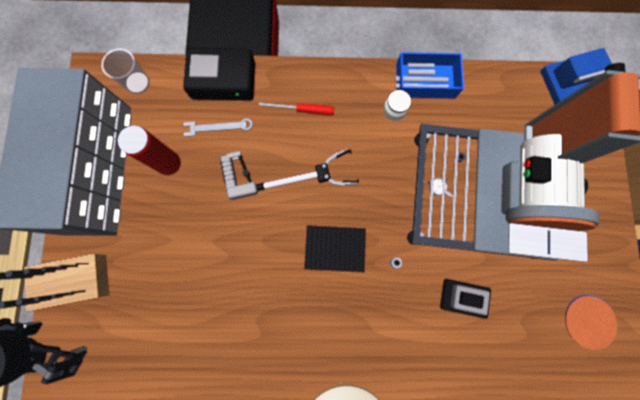

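View pics/wrist0.png

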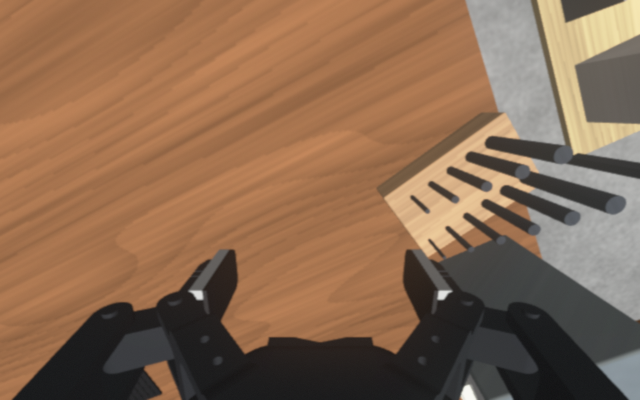

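```bash
cat > h.py <<'E'
from station import *
import cv2, numpy as np
def cam(g):
    f=200/np.tan(np.radians(g["vfov"])/2)
    return f
def wristRt(g,s):
    H=np.array(g["hand_eye"]); R=s["tcp_rot"]; t=s["ee_pos"]
    Rw=R@H[:3,:3]; tw=R@H[:3,3]+t
    return Rw.T, -Rw.T@tw
def ray(g,u,v,Rt=None):
    f=cam(g); R,t=Rt if Rt else (g["R"],g["t"])
    d=R.T@np.array([(u-g["cx"])/f,(v-g["cy"])/f,1.]); c=-R.T@t
    return c,d
def onplane(g,u,v,z,Rt=None):
    c,d=ray(g,u,v,Rt); return c+d*(z-c[2])/d[2]
def proj(g,X,Rt=None):
    f=cam(g); R,t=Rt if Rt else (g["R"],g["t"])
    p=R@np.array(X)+t; return f*p[0]/p[2]+g["cx"],f*p[1]/p[2]+g["cy"]
def tri(rays):
    A=np.zeros((3,3));b=np.zeros(3)
    for c,d in rays:
        d=d/np.linalg.norm(d);P=np.eye(3)-np.outer(d,d);A+=P;b+=P@c
    return np.linalg.solve(A,b)
def zoom(g,u0,v0,u1,v1,k,name):
    c=g["color"][v0:v1,u0:u1,::-1]
    cv2.imwrite("pics/"+name,cv2.resize(c,None,fx=k,fy=k,interpolation=cv2.INTER_CUBIC))
E
python3 - <<'E'
from h import *
g=get_image("top"); zoom(g,210,120,370,280,4.8 and 4,"t_reach.png"); zoom(g,400,110,540,260,4,"t_sand.png")
g=get_image("scene"); zoom(g,190,170,350,290,5,"s_all.png"); zoom(g,290,160,410,240,6,"s_reach.png")
E
```

```text
(no output)
```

View pics/t_reach.png

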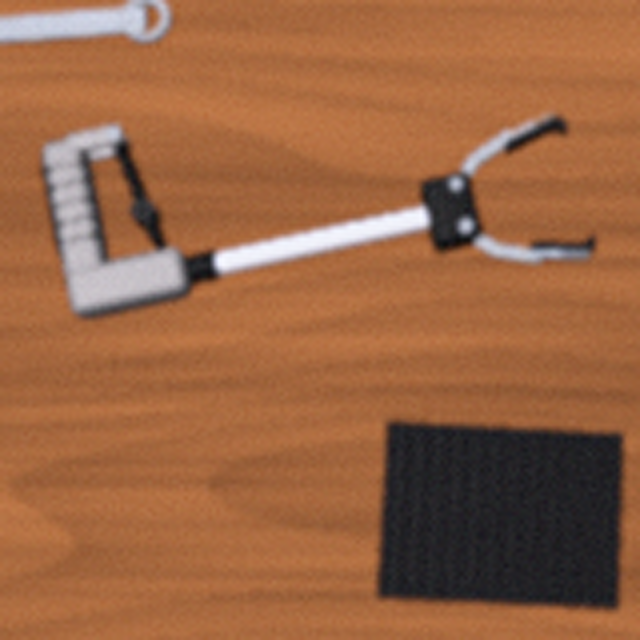

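View pics/t_sand.png

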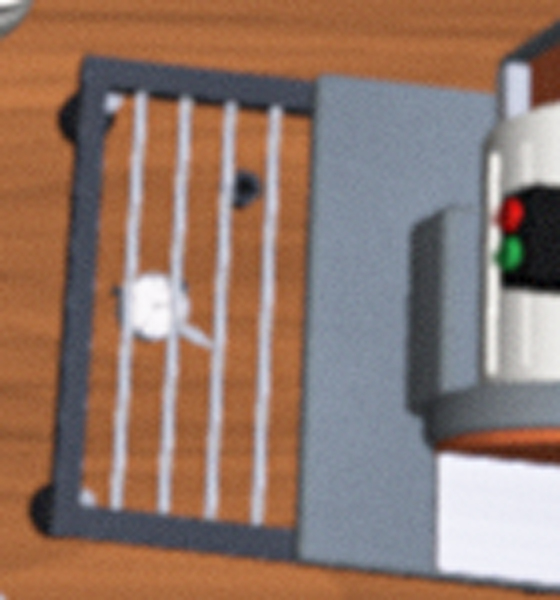

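View pics/s_all.png

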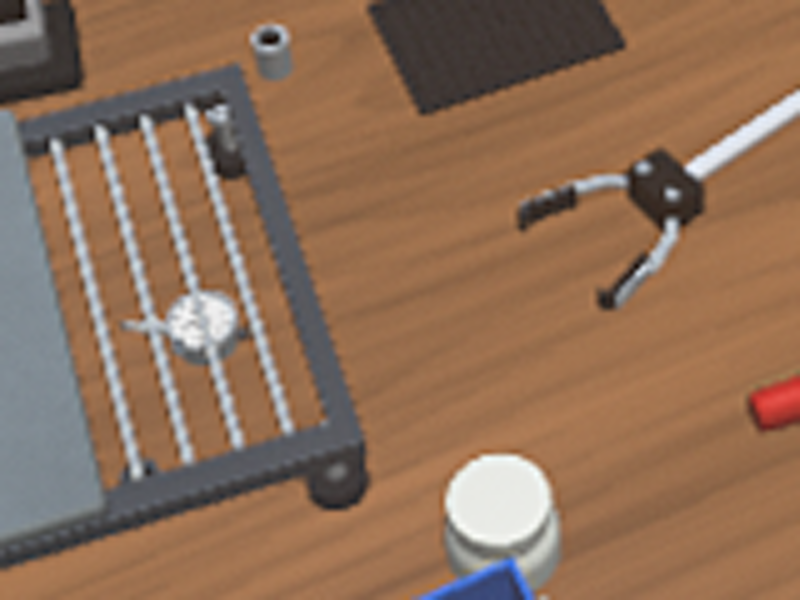

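View pics/s_reach.png

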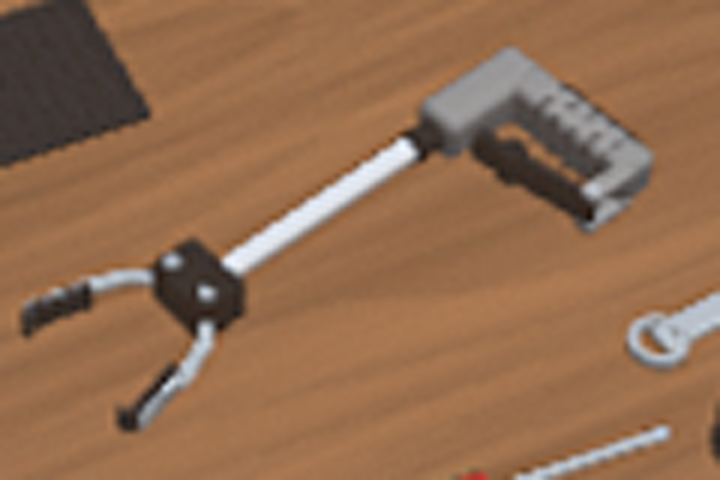

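Run:
```python
from h import *
g=get_image("top"); s=get_image("scene")
T=lambda u,v:(u/4+210,v/4+120)
S=lambda u,v:(u/4+400,v/4+110)
A=lambda u,v:(u/5+190,v/5+170)
B=lambda u,v:(u/6+290,v/6+160)
P=lambda z,u,v:np.round(onplane(g,u,v,z)*1000,1)[:2]
Q=lambda z,u,v:np.round(onplane(s,u,v,z)*1000,1)[:2]
for n,z,a in [("screwL",.03,(457,184)),("screwR",.03,(465,225)),("tipL",.023,(558,123)),("tipR",.023,(588,243)),("shaft a",.015,(217,262)),("shaft b",.015,(427,217)),
 ("hous back corner(-29,-15)",.0,(78,316)),("hous front -y (45,-15)",.03,(190,292)),("grip foot back",.03,(42,150)),("swell",.015,(147,213)),
 ("mat1",.005,(388,423)),("mat2",.005,(622,434)),("mat3",.005,(617,606)),("mat4",.005,(379,598))]:
    print(n,P(z,*T(*a)))
for n,z,a in [("screwL",.03,(207,293)),("screwR",.03,(173,262)),("shaft a",.015,(413,150)),("shaft b",.015,(235,268)),("tipL",.023,(126,416)),("tipR",.023,(27,320)),("swell",.015,(513,152))]:
    print("S",n,Q(z,*B(*a)))
for n,z,a in [("ind",.022,(152,306)),("stemtip",.01,(210,347)),("cap",.01,(118,290)),("nut",.0065,(245,188)),("frontL",.06,(86,57)),("frontR",.06,(50,535)),("rod1",.06,(140,95)),("rod1b",.06,(116,505))]:
    print(n,P(z,*S(*a)))
for n,z,a in [("ind",.022,(202,322)),("stemtip",.01,(124,324)),("cap",.01,(245,333)),("frontR",.06,(240,67)),("frontL",.06,(362,440)),("socket top",.03,(270,38)),("pot top",.06,(500,500))]:
    print("S",n,Q(z,*A(*a)))
print("socket",P(.03,397,262), "pot",P(.06,399,103))
g1=g;ra=[ray(g,*S(86,57)),ray(s,*A(362,440))];print(tri(ra)); ra=[ray(g,*S(50,535)),ray(s,*A(240,67))];print(tri(ra))
print(tri([ray(g,*S(152,306)),ray(s,*A(202,322))]))
```

```text
screwL [625.2  55.5]
screwR [598.7  50.3]
tipL [668.2  -9.2]
tipR [589.6 -27.7]
shaft a [576.4 206.7]
shaft b [607.2  74.2]
hous back corner(-29,-15) [543.4 296. ]
hous front -y (45,-15) [554.1 220.5]
grip foot back [644.  316.9]
swell [607.7 252.3]
mat1 [476.3  97.4]
mat2 [470.6 -50.1]
mat3 [364.6 -45.5]
mat4 [368.5 101.3]
S screwL [629.1  56.7]
S screwR [602.6  50.2]
S shaft a [579.6 209.4]
S shaft b [610.   83.2]
S tipL [676.2 -12.8]
S tipR [598.2 -32.1]
S swell [605.6 257.9]
ind [ 577.2 -233.7]
stemtip [ 553.3 -273.9]
cap [ 590.  -216.3]
nut [ 660.2 -304.5]
frontL [ 728.2 -187. ]
frontR [ 430.8 -153.2]
rod1 [ 703.7 -219.9]
rod1b [ 448.7 -193.2]
S ind [ 584.2 -236.1]
S stemtip [ 555.5 -277.8]
S cap [ 594.6 -214.5]
S frontR [ 434.4 -153.5]
S frontL [ 727.9 -185.9]
S socket top [ 391.  -121.9]
S pot top [ 796.4 -133.2]
socket [ 388.2 -121.9] pot [ 784.  -132.1]
[ 0.72806899 -0.18639374  0.06066445]
[ 0.43118301 -0.15347247  0.05687983]
[ 0.578802   -0.23580746  0.01496107]
```

Emit:
play_rows:
  targets:
    - [[0.035,-0.024,0],0.069,1]
    - [[0.035,-0.024,0],0.069,1]
    - [[0.035,-0.024,0],0.069,1]
    - [[0.035,-0.024,0],0.069,1]
    - [[0.035,-0.024,0],0.069,1]
    - [[0.035,-0.024,0],0.069,1]
    - [[0.035,-0.024,0],0.069,1]
    - [[0.035,-0.024,0],0.069,1]
    - [[0.035,-0.024,0],0.069,1]
    - [[0.034,-0.022,0],0.069,1]

```text
time_s: 1.6
ee_pos: [0.6048, 0.2766, 0.4047]
tcp_rot: [[-0.0, -0.973, -0.231], [0.0, -0.231, 0.973], [-1.0, -0.0, 0.0]]
ft_force: [-0.0, 0.9, -0.2]
width: 0.0854
```

Emit:
play_rows:
  targets:
    - [[0,0,-0.05],0,1]
    - [[0,0,-0.05],0,1]
    - [[0,0,0],0,1]
    - [[0,0,0],0,1]

```text
time_s: 2.1
ee_pos: [0.6044, 0.2779, 0.3065]
tcp_rot: [[0.003, -0.973, -0.229], [0.001, -0.229, 0.973], [-1.0, -0.003, 0.0]]
ft_force: [0.4, 0.2, 0.0]
width: 0.0853
```

Run:
```python
from h import *
s=sense(); g=get_image("wrist"); print(s["q"],s["ee_pos"],s["tcp_rot"],s["ft_force"],s["width"])
cv2.imwrite("pics/w1.png",g["color"][:,:,::-1])
g=get_image("top");cv2.imwrite("pics/t1.png",g["color"][:,:,::-1])
```

```text
[ 1.87055764e+01  2.69892455e+01  8.29411593e+01  3.03211973e-03
  6.99079948e+01 -8.45555597e+01] [0.60439524 0.2779223  0.30649481] [[ 2.65553736e-03 -9.73335124e-01 -2.29372370e-01]
 [ 9.51609323e-04 -2.29370615e-01  9.73338695e-01]
 [-9.99996021e-01 -2.80301016e-03  3.17132541e-04]] [0.43873943 0.15365183 0.01207189] 0.08527631321211025
```

View pics/w1.png

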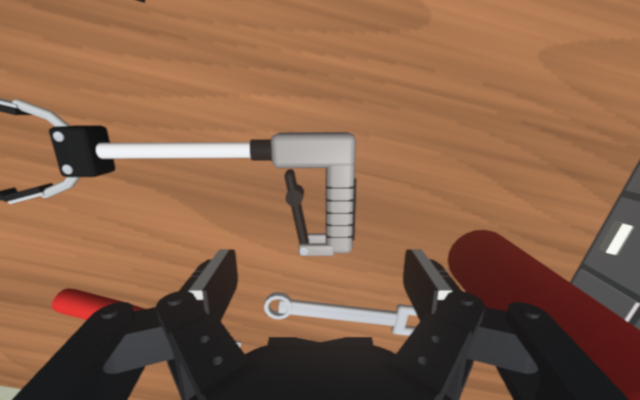

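Run:
```python
from h import *
s=sense(); g=get_image("wrist"); Rt=wristRt(g,s)
w=lambda z,u,v:np.round(onplane(g,u,v,z,Rt)[:2]*1000,1)
for n,z,a in [("screwL",.03,(67,170)),("screwR",.03,(58,137)),("shaft a",.022,(110,151)),("shaft b",.022,(250,150)),("housing corner (-29,-15)",.03,(354,134)),("housing (45,-15)",.03,(274,134)),("housing(45,15)",.03,(274,166)),("grip back foot (-29,99)",.03,(352,250)),("swell",.018,(294,194)),("foot corner (-3?,99)",.03,(330,252))]:
    print(n,w(z,*a))
t=get_image("top")
print("can",[onplane(t,165,160,0)[:2], onplane(t,133,140,.19)[:2]])
```

```text
screwL [630.9  56.7]
screwR [603.2  50.1]
shaft a [607.7  87.8]
shaft b [578.3 208.9]
housing corner (-29,-15) [543.3 294.3]
housing (45,-15) [558.8 228.3]
housing(45,15) [585.8 233.3]
grip back foot (-29,99) [649.2 321.3]
swell [610.5 255.2]
foot corner (-3?,99) [656.1 301.1]
can [array([0.64406398, 0.46757999]), array([0.63344007, 0.45507613])]
```

Emit:
play_rows:
  targets:
    - [[0.0015,-0.001,-0.03],0,1]
    - [[0,0,-0.03],0,1]
    - [[0,0,-0.03],0,1]
    - [[0,0,-0.02],0,1]
    - [[0,0,-0.012],0,1]
    - [[0,0,-0.006],0,1]
    - [[0,0,-0.005],0,1]
    - [[0,0,0],0,1]
    - [[0,0,0],0,1]

```text
time_s: 3.42
ee_pos: [0.6054, 0.2766, 0.1723]
tcp_rot: [[0.001, -0.973, -0.229], [0.0, -0.229, 0.973], [-1.0, -0.001, 0.0]]
ft_force: [-0.5, -0.0, -0.6]
width: 0.0859
```

Run:
```python
from h import *
s=sense(); g=get_image("wrist"); print(s["ee_pos"],s["ft_force"],s["wrist_torque"],s["width"])
cv2.imwrite("pics/w2.png",g["color"][:,:,::-1])
```

```text
[0.60539504 0.27661961 0.17232351] [-0.49247634 -0.0433505  -0.64203166] [-0.01338783  0.01941967  0.00374842] 0.08591420754510092
```

View pics/w2.png

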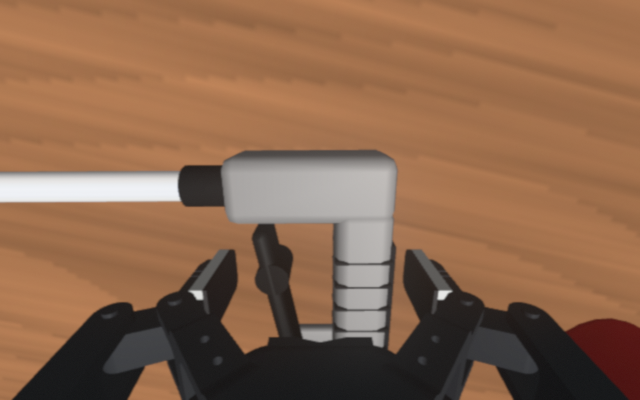

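Emit:
play_rows:
  targets:
    - [[0,0,0],0,0.7]
    - [[0,0,0],0,0.55]
    - [[0,0,0],0,0.48]
    - [[0,0,0],0,0.44]
    - [[0,0,0],0,0.42]
    - [[0,0,0],0,0.42]
    - [[0,0,0],0,0.42]
  grip_force: 30

```text
time_s: 4.35
ee_pos: [0.6049, 0.2773, 0.1725]
tcp_rot: [[0.0, -0.974, -0.228], [0.002, -0.228, 0.974], [-1.0, -0.0, 0.002]]
ft_force: [-2.0, 3.6, 4.7]
width: 0.0612
```

Run:
```python
from h import *
s=sense(); g=get_image("wrist"); print(s["ee_pos"],s["ft_force"],s["wrist_torque"],s["width"])
cv2.imwrite("pics/w3.png",g["color"][:,:,::-1])
```

```text
[0.60493274 0.27734698 0.17250093] [-2.01587623  3.57551997  4.72408083] [ 0.51003273  0.34663175 -0.3106558 ] 0.061224172616790494
```

View pics/w3.png

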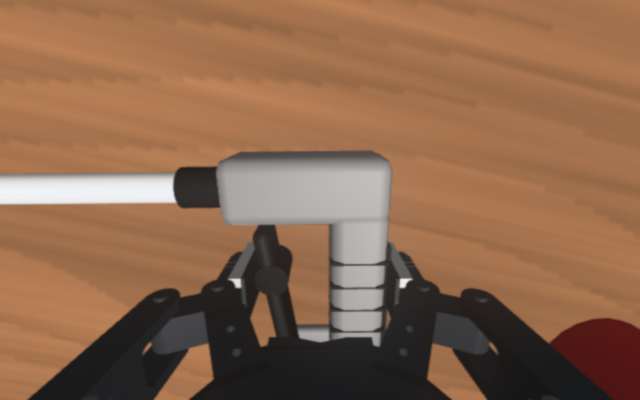

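Emit:
play_rows:
  targets:
    - [[0,0,0.002],0,0.4]
    - [[0,0,0.002],0,0.4]
    - [[0,0,0.002],0,0.4]
    - [[0,0,0.002],0,0.4]
    - [[0,0,0],0,0.4]

```text
time_s: 5.03
ee_pos: [0.6053, 0.2764, 0.1798]
tcp_rot: [[0.0, -0.973, -0.229], [0.0, -0.229, 0.973], [-1.0, -0.0, -0.0]]
ft_force: [-0.4, 0.3, -3.0]
width: 0.0598
```

Run:
```python
from h import *
s=sense(); print(s["ee_pos"],s["ft_force"],s["wrist_torque"],s["width"])
g=get_image("wrist"); cv2.imwrite("pics/w4.png",g["color"][:,:,::-1])
g=get_image("scene"); zoom(g,290,140,420,240,6,"s4.png")
```

```text
[0.60530304 0.27643888 0.1798141 ] [-0.38661023  0.34055568 -3.01331218] [0.05233951 0.07217873 0.01476639] 0.05980843401536673
```

View pics/w4.png

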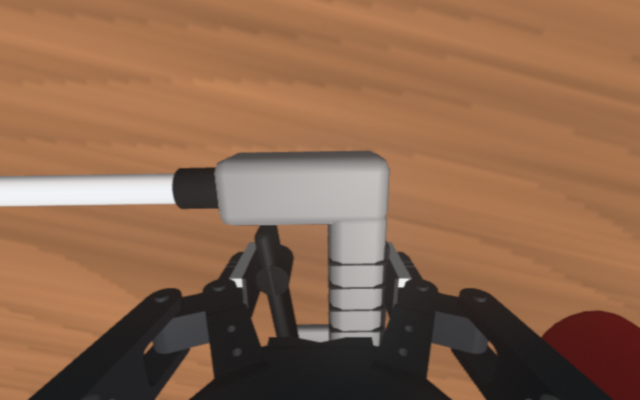

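View pics/s4.png

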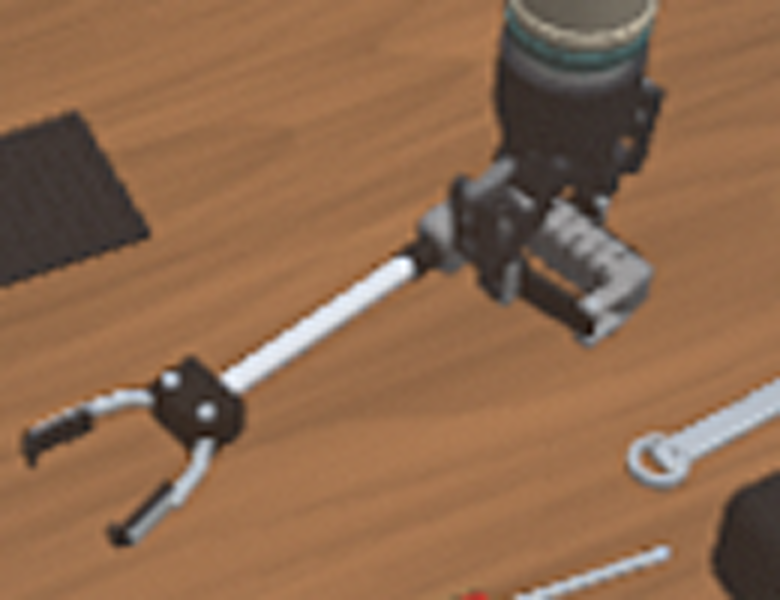

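```bash
cat > screws.py <<'E'
from h import *
def blobs(g,u0,v0,u1,v1,k=6):
    c=cv2.resize(g["color"][v0:v1,u0:u1],None,fx=k,fy=k,interpolation=cv2.INTER_CUBIC)
    return c
E
python3 - <<'E'
from h import *
g=get_image("top"); zoom(g,300,140,370,200,8,"t4.png"); s=get_image("scene"); zoom(s,290,190,350,240,10,"s4b.png")
E
```

```text
(no output)
```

View pics/t4.png

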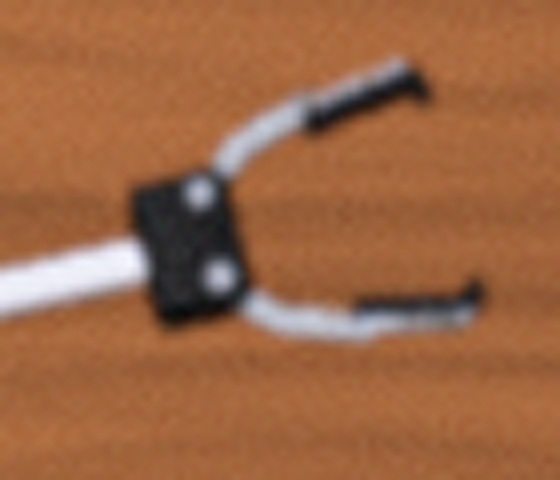

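View pics/s4b.png

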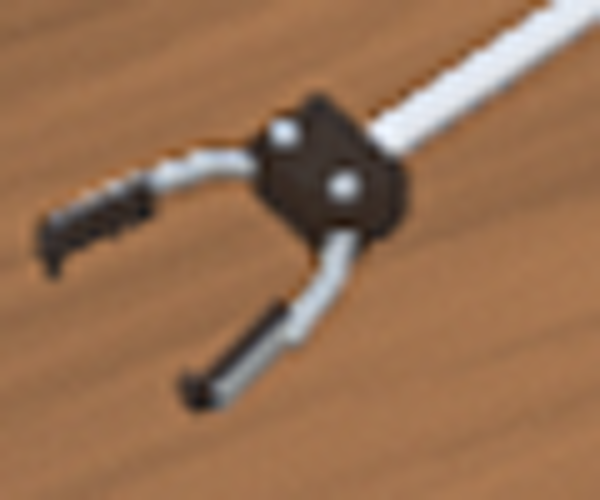

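Run:
```python
from h import *
g=get_image("top"); s=get_image("scene")
for n,a,b in [("L",(200,193),(343,185)),("R",(219,275),(285,131))]:
    u=(a[0]/8+300-.5,a[1]/8+140-.5); v=(b[0]/10+290-.5,b[1]/10+190-.5)
    print(n,tri([ray(g,*u),ray(s,*v)])*1000, onplane(g,*u,.033)*1000, onplane(s,*v,.033)*1000)
# same for start
for n,a,b in [("L0",(457,184),(207,293)),("R0",(465,225),(173,262))]:
    u=(a[0]/4+210-.5,a[1]/4+120-.5); v=(b[0]/6+290-.5,b[1]/6+160-.5)
    print(n,tri([ray(g,*u),ray(s,*v)])*1000)
print(sense()["ft_force"])
```

```text
L [629.55439887  54.55696333  35.99220231] [630.561915    54.96072259  33.        ] [627.27054356  55.17558119  33.        ]
R [602.86660974  48.15406724  36.8577438 ] [604.12577418  48.8380858   33.        ] [599.74503084  48.73638134  33.        ]
L0 [626.46002923  56.55092693  29.70747316]
R0 [599.82659804  50.76895057  29.31334174]
[-0.21002109 -0.01609272 -3.90345492]
```

Run:
```python
from h import *
g=get_image("top"); zoom(g,415,165,475,215,12,"t5.png"); s=get_image("scene"); zoom(s,205,220,255,260,14,"s5.png")
```

```text
(no output)
```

View pics/t5.png

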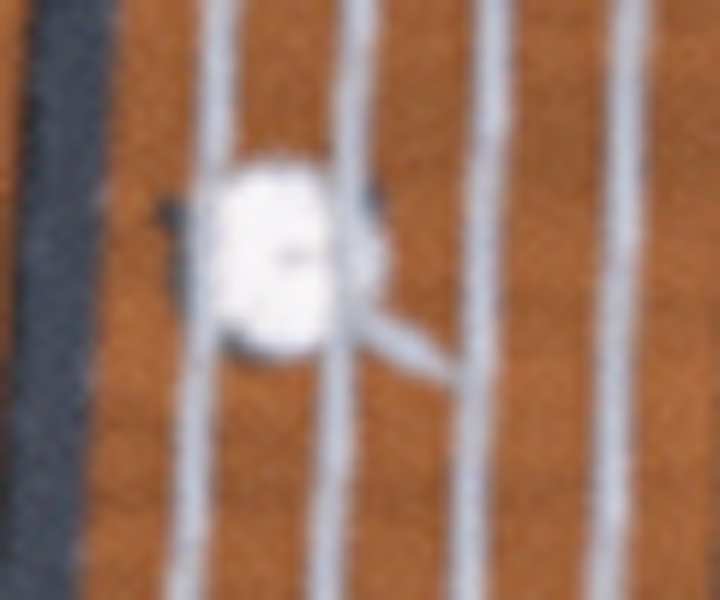

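View pics/s5.png

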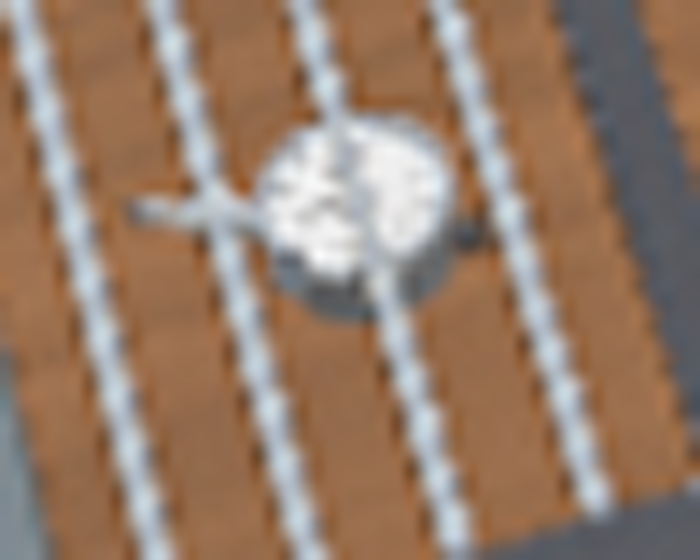

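Run:
```python
from h import *
g=get_image("top"); s=get_image("scene")
a=lambda u,v:(u/12+415-.5,v/12+165-.5); b=lambda u,v:(u/14+205-.5,v/14+220-.5)
for n,p,q,z in [("dial",(287,256),(358,195),.022),("stemtip",(460,378),(137,208),.01),("cap",(165,212),(485,235),.01)]:
    print(n,tri([ray(g,*a(*p)),ray(s,*b(*q))])*1000, onplane(g,*a(*p),z)*1000, onplane(s,*b(*q),z)*1000)
```

```text
dial [ 579.25368289 -235.57236228   20.35298909] [ 578.95795915 -234.86323081   22.        ] [ 580.40458071 -235.83747907   22.        ]
stemtip [ 554.55440757 -276.90152063   10.06455523] [ 555.29624302 -274.84778445   10.        ] [ 553.241409   -278.73902166   10.        ]
cap [ 591.5546434  -213.71217288    7.21680543] [ 590.8441473  -213.09400964   10.        ] [ 593.72589621 -213.76115608   10.        ]
```

Run:
```python
from h import *
g=get_image("top")
for n,u,v in [("sp end",252,125),("sp other",183,128),("sp ring low",245,131),("sd tip",260,104),("sd handle",333,113),("sd handle low",318,115)]:
    print(n,onplane(g,u,v,.008)*1000)
```

```text
sp end [739.81398809 245.75633174   8.        ]
sp other [728.85581729 424.89983798   8.        ]
sp ring low [722.9928719  263.30975431   8.        ]
sd tip [798.922808   227.06593719   8.        ]
sd handle [776.64013336  32.75201546   8.        ]
sd handle low [770.38064487  72.57458947   8.        ]
```

Emit:
play_rows:
  targets:
    - [[0,-0.005,0.005],0,0.4]
    - [[0,-0.012,0.008],-0.02,0.4]
    - [[0.003,-0.015,0.003],-0.035,0.4]
    - [[0.006,-0.015,0],-0.045,0.4]
    - [[0.01,-0.013,0],-0.05,0.4]
    - [[0.01,-0.01,0],-0.05,0.4]
    - [[0.012,-0.008,0],-0.05,0.4]
    - [[0.012,-0.006,0],-0.045,0.4]
    - [[0.008,-0.002,0],-0.03,0.4]
    - [[0.004,0,0],-0.02,0.4]

```text
time_s: 6.82
ee_pos: [0.6707, 0.1906, 0.1956]
tcp_rot: [[-0.0, -0.993, 0.115], [0.0, 0.115, 0.993], [-1.0, 0.0, 0.0]]
ft_force: [0.4, -0.3, -2.6]
width: 0.0598
```

Run:
```python
from h import *
s=sense(); print(s["ee_pos"],s["tcp_rot"][:,2],s["ft_force"],s["wrist_torque"],s["width"])
g=get_image("top"); zoom(g,200,100,480,260,2.8,"t6.png"); zoom(g,330,150,410,210,9,"t6b.png"); s=get_image("scene"); zoom(s,240,160,340,250,8,"s6.png")
```

```text
[0.67073741 0.1906306  0.1955701 ] [1.15057347e-01 9.93358812e-01 2.78048319e-04] [ 0.35323198 -0.31321859 -2.5824701 ] [ 0.10788496 -0.01421339  0.03322786] 0.059752170308792034
```

View pics/t6.png

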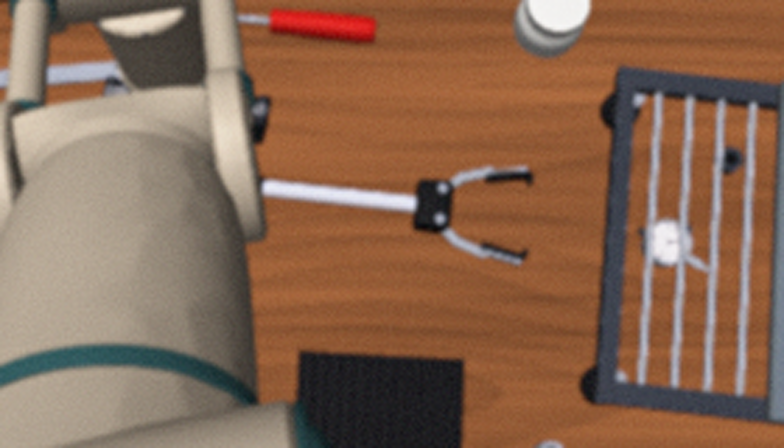

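View pics/t6b.png

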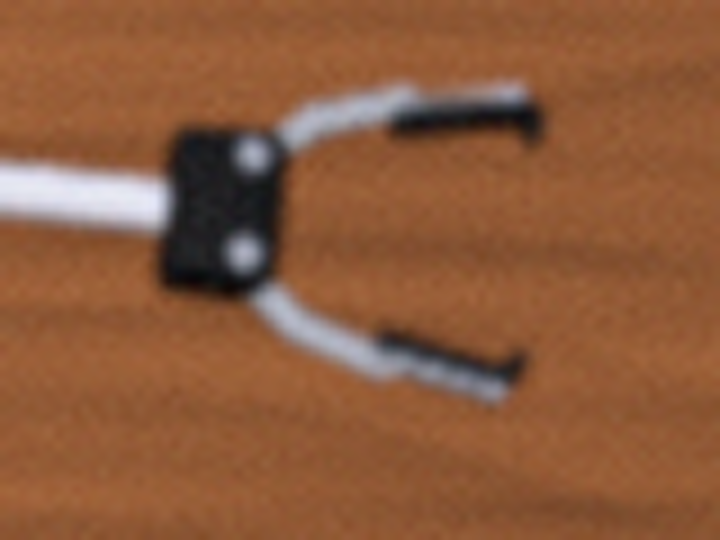

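View pics/s6.png

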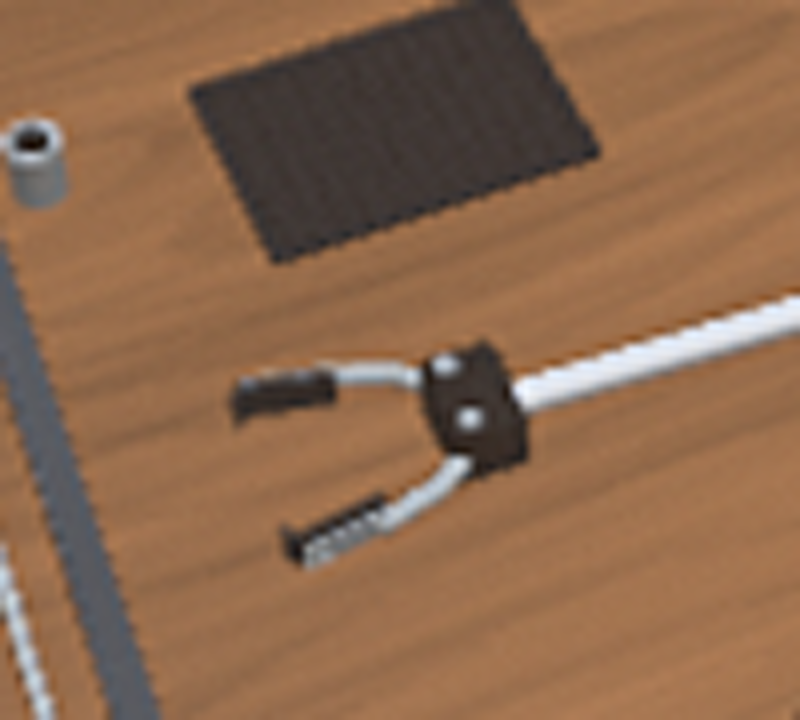

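Run:
```python
from h import *
g=get_image("top"); s=get_image("scene")
o=[]
for a,b in [((254,155),(470,417)),((244,255),(445,364)),((540,135),(290,548)),((518,360),(237,410))]:
    u=(a[0]/9+330-.5,a[1]/9+150-.5); v=(b[0]/8+240-.5,b[1]/8+160-.5)
    p=tri([ray(g,*u),ray(s,*v)])*1000; o.append(p); print(p)
m=(o[0]+o[1])/2; print(m, np.degrees(np.arctan2(*(o[0]-o[1])[1::-1])), (o[2]+o[3])/2)
```

```text
[618.50024093 -26.93294509  51.69929522]
[590.39271963 -24.26637637  51.14927042]
[ 630.64389406 -108.63001245   32.89600356]
[ 564.77410595 -101.25828011   37.37129838]
[604.44648028 -25.59966073  51.42428282] -5.419447090985678 [ 597.70900001 -104.94414628   35.13365097]
```

Emit:
play_rows:
  targets:
    - [[0,0,-0.008],0,0.4]
    - [[0,0,-0.008],0,0.4]
    - [[-0.001,-0.006,-0.004],0,0.4]
    - [[-0.002,-0.012,0],0,0.4]
    - [[-0.002,-0.016,0],0,0.4]
    - [[-0.002,-0.016,0],0,0.4]
    - [[-0.002,-0.016,0],0,0.4]
    - [[-0.002,-0.016,0],0,0.4]
    - [[-0.0015,-0.012,0],0,0.4]
    - [[-0.001,-0.006,0],0,0.4]

```text
time_s: 8.28
ee_pos: [0.6566, 0.0896, 0.1758]
tcp_rot: [[0.0, -0.993, 0.114], [0.0, 0.114, 0.993], [-1.0, -0.0, 0.0]]
ft_force: [0.6, 0.3, -2.6]
width: 0.0602
```

Emit:
play_rows:
  targets:
    - [[0,0,0],0,0.4]

```text
time_s: 8.4
ee_pos: [0.6567, 0.0902, 0.1757]
tcp_rot: [[0.0, -0.993, 0.114], [0.0, 0.114, 0.993], [-1.0, -0.0, 0.0]]
ft_force: [-0.2, -0.1, -2.3]
width: 0.0601
```

Run:
```python
from h import *
s=sense(); print(s["ee_pos"],s["tcp_rot"][:,2],s["ft_force"],s["wrist_torque"],s["width"])
g=get_image("top"); zoom(g,370,150,470,225,8,"t7.png"); s=get_image("scene"); zoom(s,190,190,300,270,7,"s7.png")
```

```text
[0.65666004 0.09022528 0.17574248] [1.14205726e-01 9.93457070e-01 3.18877923e-04] [-0.16148649 -0.09950378 -2.25040313] [ 0.09865641 -0.07135704 -0.01840711] 0.060075600811349966
```

View pics/t7.png

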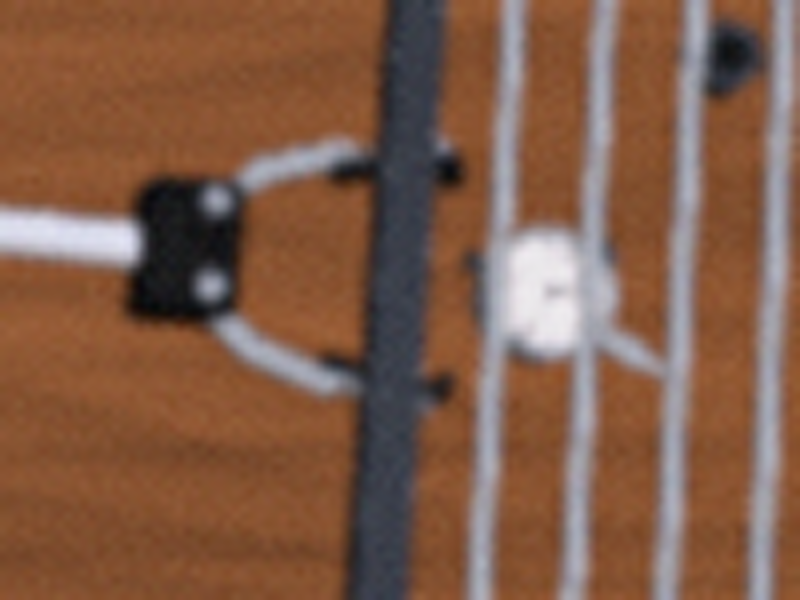

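View pics/s7.png

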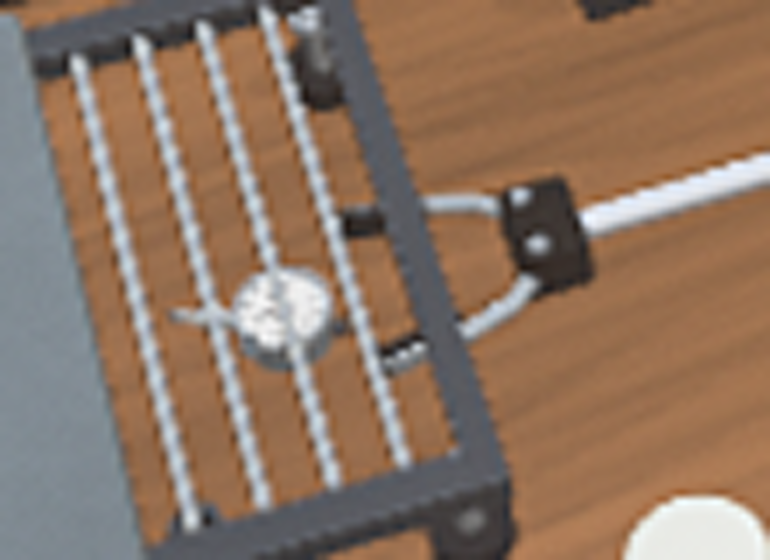

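Emit:
play_rows:
  targets:
    - [[-0.0005,-0.004,-0.0015],0,0.4]
    - [[-0.001,-0.008,0],0,0.4]
    - [[-0.001,-0.009,0],0,0.4]
    - [[-0.001,-0.009,0],0,0.4]
    - [[-0.001,-0.009,0],0,0.4]
    - [[-0.0005,-0.006,0],0,0.4]
    - [[-0.0005,-0.0035,0],0,0.4]
    - [[0,0,0],0,0.4]
    - [[0,0,0],0,0.4]

```text
time_s: 9.62
ee_pos: [0.6512, 0.0423, 0.1742]
tcp_rot: [[0.0, -0.994, 0.113], [0.0, 0.113, 0.994], [-1.0, -0.0, 0.0]]
ft_force: [0.5, 1.1, -2.0]
width: 0.06
```

Run:
```python
from h import *
s=sense(); print(s["ee_pos"],s["tcp_rot"][:,2],s["ft_force"],s["wrist_torque"],s["width"])
g=get_image("top"); zoom(g,390,150,480,220,8,"t8.png"); s=get_image("scene"); zoom(s,190,190,300,270,7,"s8.png")
```

```text
[0.65118236 0.04228652 0.17423272] [1.13386916e-01 9.93550875e-01 2.57927855e-04] [ 0.54263836  1.05674922 -1.95876172] [ 0.06869764 -0.01529922 -0.02299001] 0.060045911279231076
```

View pics/t8.png

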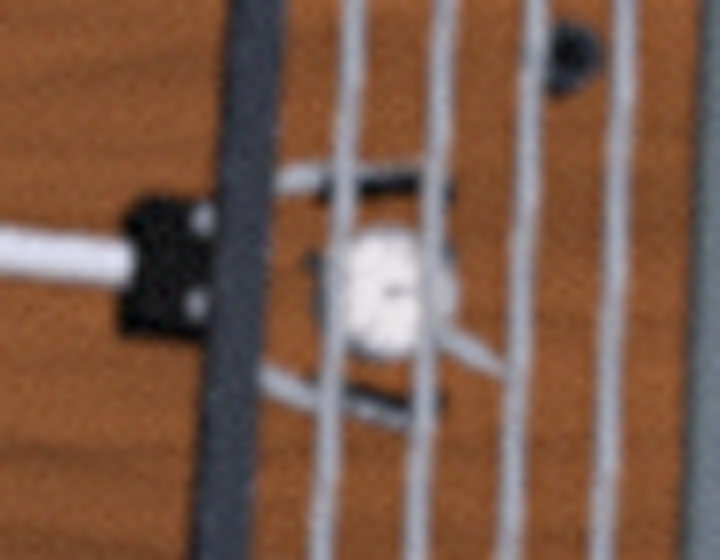

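View pics/s8.png

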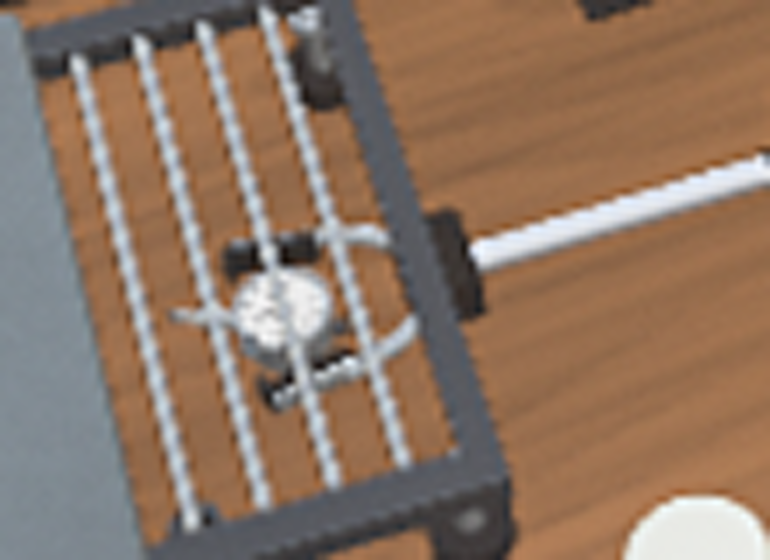

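Emit:
play_rows:
  targets:
    - [[0,0,0],0,0.38]
    - [[0,0,0],0,0.36]
    - [[0,0,0],0,0.34]
    - [[0,0,0],0,0.32]
    - [[0,0,0],0,0.31]
    - [[0,0,0],0,0.3]
    - [[0,0,0],0,0.29]
    - [[0,0,0],0,0.28]
    - [[0,0,0],0,0.27]
    - [[0,0,0],0,0.27]
  grip_force: 24

```text
time_s: 10.98
ee_pos: [0.6511, 0.0421, 0.1742]
tcp_rot: [[-0.0, -0.994, 0.114], [0.0, 0.114, 0.994], [-1.0, 0.0, 0.0]]
ft_force: [-1.9, 1.0, -2.5]
width: 0.0546
```

Run:
```python
from h import *
s=sense(); print(s["ee_pos"],s["tcp_rot"][:,2],s["ft_force"],s["wrist_torque"],s["width"])
g=get_image("top"); zoom(g,390,150,480,220,8,"t9.png")
```

```text
[0.65106647 0.04208496 0.17419873] [1.13688117e-01 9.93516480e-01 1.29897895e-04] [-1.91706998  0.96197121 -2.50051107] [ 0.05044901  0.1948468  -0.21688253] 0.05459895838554741
```

View pics/t9.png

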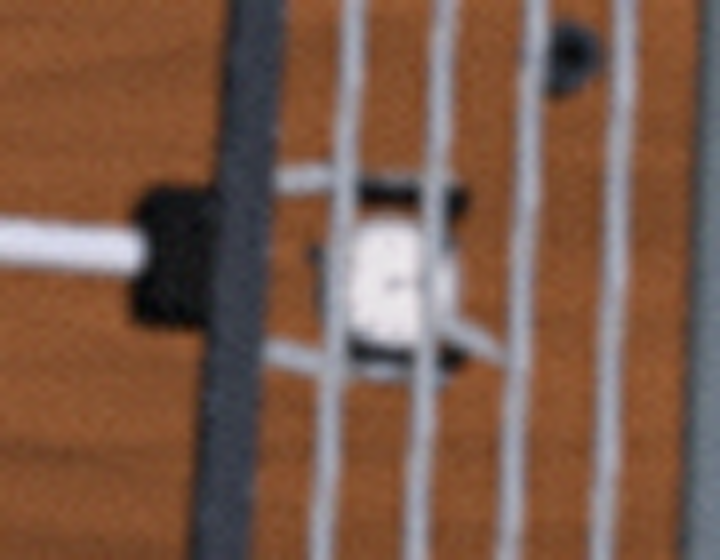

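Emit:
play_rows:
  targets:
    - [[0,0,0],0,0.265]
    - [[0,0,0],0,0.255]
    - [[0,0,0],0,0.25]
    - [[0,0,0],0,0.245]
    - [[0,0,0],0,0.24]
    - [[0,0,0],0,0.235]
    - [[0,0,0],0,0.23]
    - [[0,0,0],0,0.225]
    - [[0,0,0],0,0.22]
    - [[0,0,0],0,0.22]

```text
time_s: 12.28
ee_pos: [0.6512, 0.0422, 0.1744]
tcp_rot: [[0.0, -0.994, 0.114], [0.0, 0.114, 0.994], [-1.0, -0.0, 0.0]]
ft_force: [-1.2, 2.0, 0.8]
width: 0.0526
```

Run:
```python
from h import *
s=sense(); print(s["ee_pos"],s["tcp_rot"][:,2],s["ft_force"],s["wrist_torque"],s["width"])
g=get_image("top"); zoom(g,390,150,480,220,8,"t10.png"); s=get_image("scene"); zoom(s,190,190,300,270,7,"s10.png")
```

```text
[0.65118866 0.04219172 0.17438306] [1.13665157e-01 9.93519018e-01 4.38282003e-04] [-1.24639966  2.02940204  0.78065216] [ 0.35237668  0.22477342 -0.28903943] 0.0525975683956061
```

View pics/t10.png

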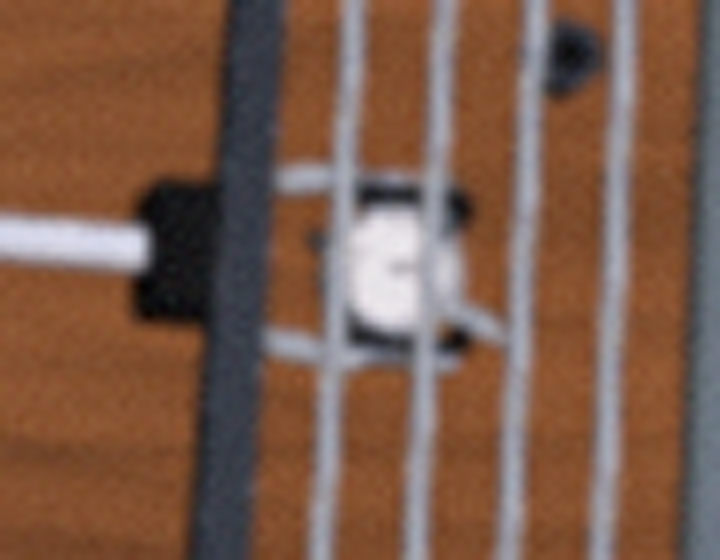

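View pics/s10.png

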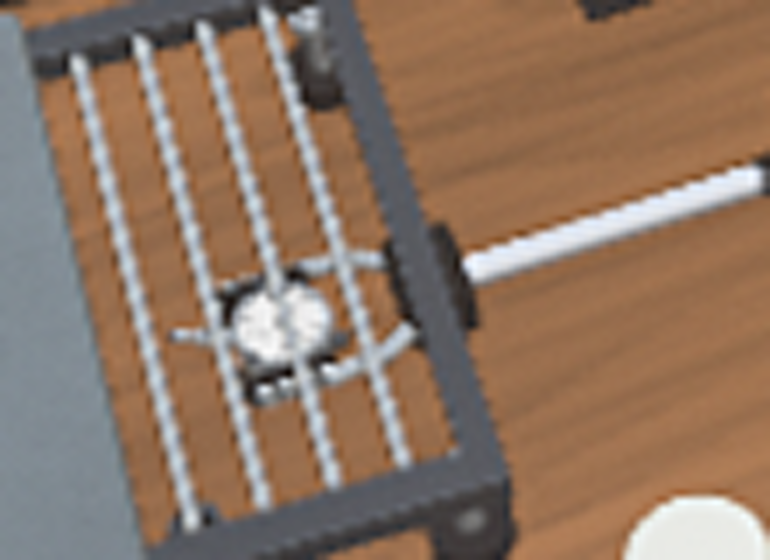

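Emit:
play_rows:
  targets:
    - [[0,0,0],0,0.21]
    - [[0,0,0],0,0.2]
    - [[0,0,0],0,0.19]
    - [[0,0,0],0,0.18]
    - [[0,0,0],0,0.18]
    - [[0,0,0],0,0.18]

```text
time_s: 13.12
ee_pos: [0.6512, 0.0423, 0.1745]
tcp_rot: [[0.0, -0.994, 0.114], [0.001, 0.114, 0.994], [-1.0, -0.0, 0.001]]
ft_force: [-0.9, 3.8, 4.5]
width: 0.0517
```

Run:
```python
from h import *
s=sense(); print(s["ee_pos"],s["tcp_rot"][:,2],s["ft_force"],s["wrist_torque"],s["width"])
g=get_image("top"); zoom(g,390,150,480,220,8,"t11.png")
```

```text
[0.65121498 0.04228606 0.17452787] [1.13734166e-01 9.93511018e-01 6.30135855e-04] [-0.89072245  3.77172241  4.474513  ] [ 0.77101231  0.26099898 -0.31167439] 0.051691785584831576
```

View pics/t11.png

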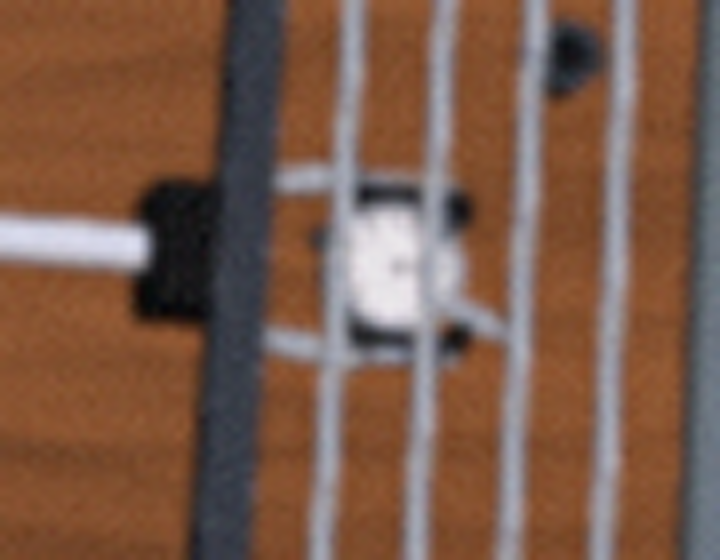

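Emit:
play_rows:
  targets:
    - [[0,0,0],0,0.14]
    - [[0,0,0],0,0.12]
    - [[0,0,0],0,0.12]
  grip_force: 27

```text
time_s: 13.55
ee_pos: [0.6512, 0.0423, 0.1745]
tcp_rot: [[0.0, -0.994, 0.114], [0.001, 0.114, 0.994], [-1.0, -0.0, 0.001]]
ft_force: [-1.5, 5.2, 4.3]
width: 0.0514
```

Emit:
play_rows:
  targets:
    - [[0,0,0.0005],0,0.12]
    - [[0,0,0.0005],0,0.12]
    - [[0,0,0],0,0.12]
    - [[0,0,0],0,0.12]
  grip_force: 30

```text
time_s: 14.05
ee_pos: [0.6512, 0.0415, 0.1748]
tcp_rot: [[-0.0, -0.994, 0.113], [-0.001, 0.113, 0.994], [-1.0, 0.0, -0.001]]
ft_force: [0.8, -0.5, -1.8]
width: 0.0508
```

Run:
```python
from h import *
s=sense(); print(s["ee_pos"],s["tcp_rot"][:,2],s["ft_force"],s["wrist_torque"],s["width"])
g=get_image("top"); zoom(g,390,150,480,220,8,"t12.png"); s=get_image("scene"); zoom(s,190,190,300,270,7,"s12.png")
```

```text
[0.65122298 0.04151341 0.17481579] [ 0.11286627  0.99360959 -0.00109045] [ 0.7824883  -0.54522849 -1.83492405] [-0.14592397  0.00812698 -0.02343184] 0.05079351772270403
```

View pics/t12.png

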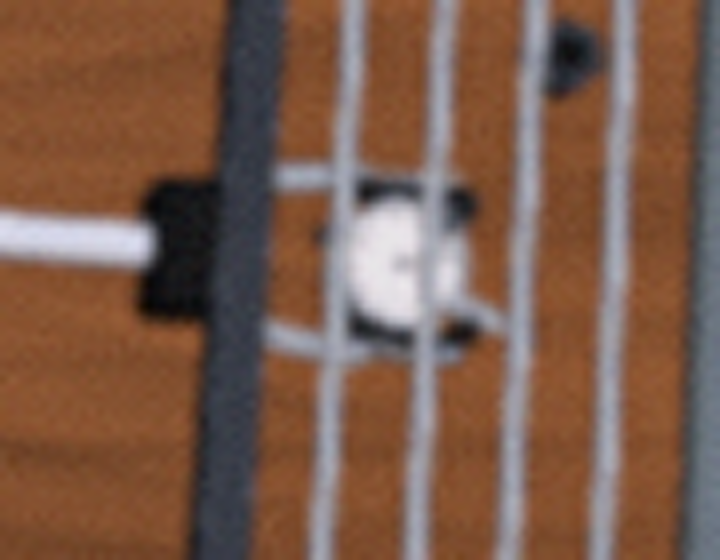

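View pics/s12.png

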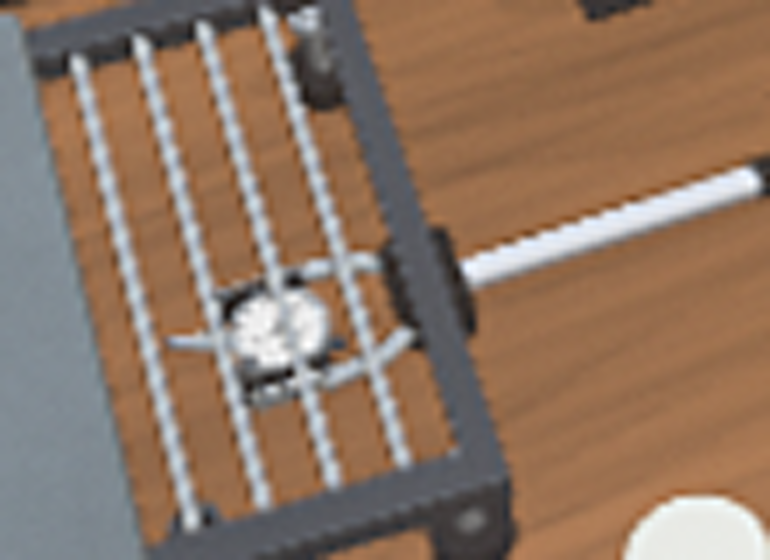

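Emit:
play_rows:
  targets:
    - [[0,0,0.001],0,0.12]
    - [[0,0,0.001],0,0.12]
    - [[0,0.002,0.001],0,0.12]
    - [[0.0005,0.005,0],0,0.12]
    - [[0.001,0.008,0],0,0.12]
    - [[0.001,0.01,0],0,0.12]
    - [[0.001,0.01,0],0,0.12]
    - [[0.001,0.008,0],0,0.12]
    - [[0.0005,0.004,0],0,0.12]
    - [[0,0,0],0,0.12]

```text
time_s: 15.4
ee_pos: [0.6562, 0.0894, 0.1782]
tcp_rot: [[0.0, -0.994, 0.113], [-0.0, 0.113, 0.994], [-1.0, -0.0, -0.0]]
ft_force: [0.0, 0.7, -3.0]
width: 0.0515
```

Run:
```python
from h import *
s=sense(); print(s["ee_pos"],s["tcp_rot"][:,2],s["ft_force"],s["wrist_torque"],s["width"])
g=get_image("top"); zoom(g,370,150,460,220,8,"t13.png"); s=get_image("scene"); zoom(s,200,180,310,260,7,"s13.png")
```

```text
[0.65617819 0.08937786 0.17820946] [ 1.12985838e-01  9.93596598e-01 -2.20036492e-05] [ 0.01450219  0.7139283  -2.97705567] [ 0.34178931 -0.0863062   0.00963237] 0.05145221540928357
```

View pics/t13.png

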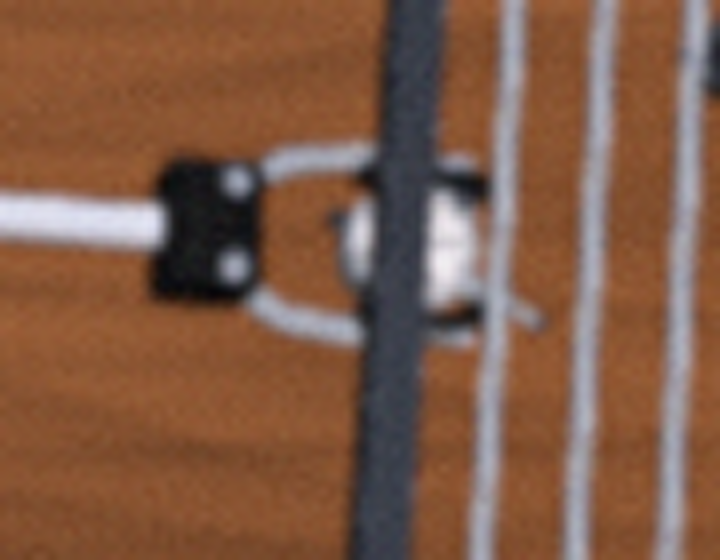

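View pics/s13.png

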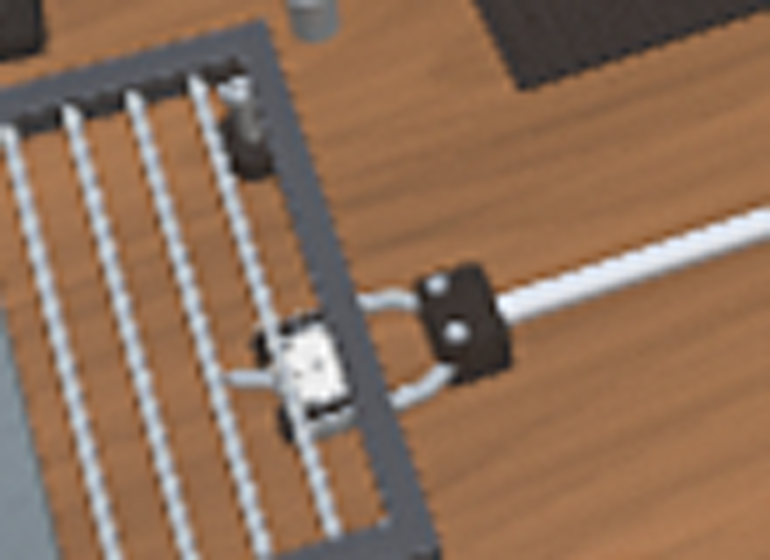

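Emit:
play_rows:
  targets:
    - [[0.0005,0.004,0],0,0.12]
    - [[0.001,0.008,0],0,0.12]
    - [[0.001,0.011,0],0,0.12]
    - [[0.0015,0.012,0],0,0.12]
    - [[0.0015,0.012,0],0,0.12]
    - [[0.0015,0.012,0],0,0.12]
    - [[0.0015,0.011,0],0,0.12]
    - [[0.001,0.008,0],0,0.12]
    - [[0,0.004,0],0,0.12]
    - [[0,0,0],0,0.12]

```text
time_s: 16.75
ee_pos: [0.6656, 0.1712, 0.1782]
tcp_rot: [[-0.0, -0.994, 0.113], [-0.0, 0.113, 0.994], [-1.0, 0.0, -0.0]]
ft_force: [-1.2, 0.6, -2.9]
width: 0.0508
```

Run:
```python
from h import *
s=sense(); print(s["ee_pos"],s["tcp_rot"][:,2],s["ft_force"],s["wrist_torque"],s["width"])
g=get_image("top"); zoom(g,330,140,430,215,8,"t14.png"); s=get_image("scene"); zoom(s,220,170,320,245,8,"s14.png")
```

```text
[0.66560087 0.17121537 0.17819328] [ 1.13196103e-01  9.93572663e-01 -7.67721615e-05] [-1.18546521  0.60988023 -2.88814409] [ 0.32405646 -0.10873957 -0.01684384] 0.0507790266942567
```

View pics/t14.png

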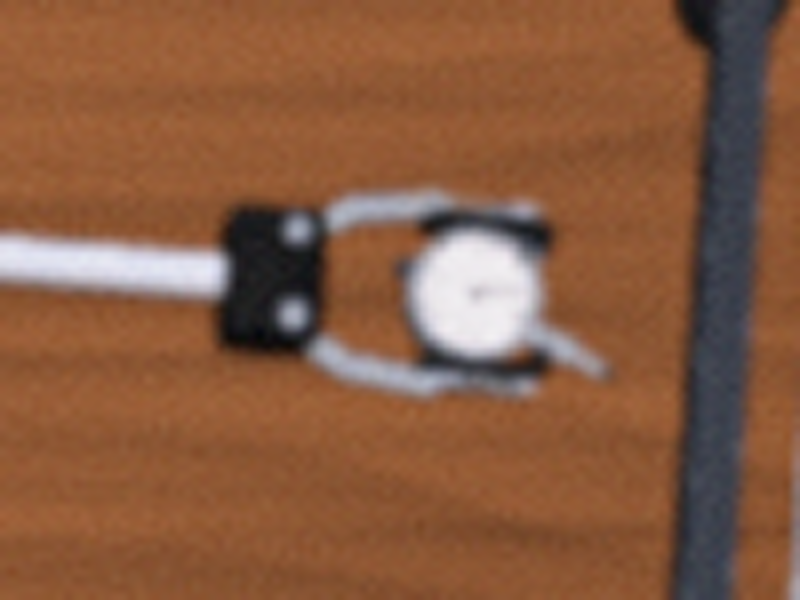

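View pics/s14.png

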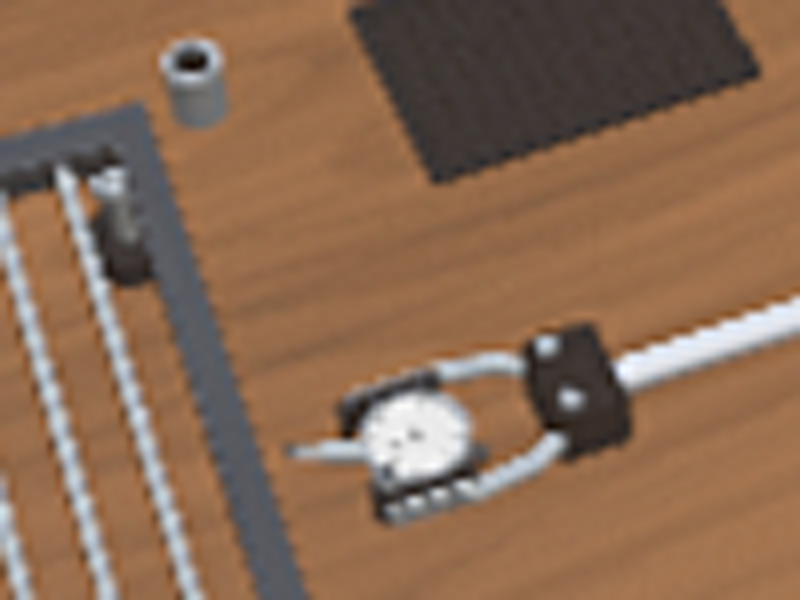

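Emit:
play_rows:
  targets:
    - [[0,0,0.002],0,0.12]
    - [[0,0,0.003],0,0.12]
    - [[0,0,0.003],0,0.12]
    - [[0,0,0.003],0,0.12]
    - [[0,0,0.003],0,0.12]
    - [[0,0,0.001],0,0.12]
    - [[0,0,0],0,0.12]

```text
time_s: 17.73
ee_pos: [0.6657, 0.1711, 0.1933]
tcp_rot: [[0.0, -0.994, 0.113], [0.0, 0.113, 0.994], [-1.0, -0.0, 0.0]]
ft_force: [0.1, 0.0, -2.9]
width: 0.0515
```

Run:
```python
from h import *
s=sense(); print(s["ee_pos"],s["tcp_rot"][:,2],s["ft_force"],s["wrist_torque"],s["width"])
g=get_image("top"); zoom(g,330,140,430,215,8,"t15.png"); s=get_image("scene"); zoom(s,220,170,320,245,8,"s15.png")
```

```text
[0.66567181 0.17107106 0.19329111] [1.13488861e-01 9.93539265e-01 8.91030674e-05] [ 0.05815952  0.03058861 -2.93298362] [ 0.35233262 -0.0938778  -0.02376386] 0.05147721569077218
```

View pics/t15.png

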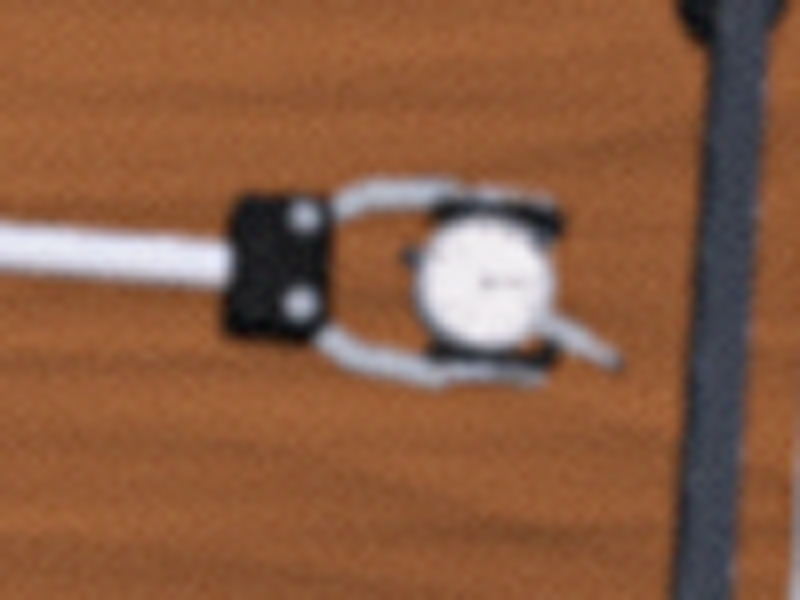

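View pics/s15.png

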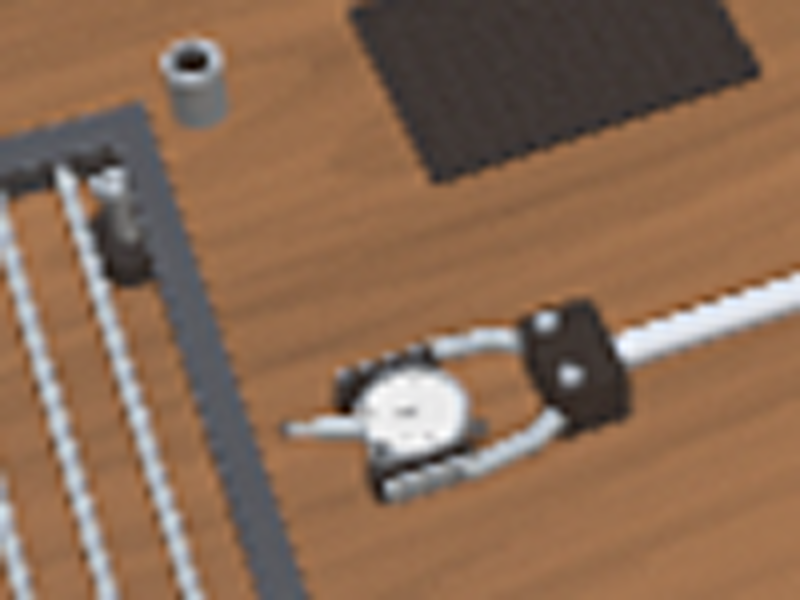

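Run:
```python
from h import *
g=get_image("top"); s=get_image("scene")
def P(a,b):
    u=(a[0]/8+330-.5,a[1]/8+140-.5); v=(b[0]/8+220-.5,b[1]/8+170-.5)
    return tri([ray(g,*u),ray(s,*v)])*1000
L=P((305,216),(570,376));R=P((300,303),(546,320));D=P((485,282),(412,412)); st=P((616,362),(287,430))
print(L,R,(L+R)/2,D,st)
```

```text
[620.88313207 -52.75039283  45.35898713] [592.92675872 -50.45354373  46.56639134] [606.9049454  -51.60196828  45.96268924] [ 602.78936075 -110.49083327   35.66083079] [ 580.2843127  -153.91434119   23.36917469]
```

Emit:
play_rows:
  targets:
    - [[-0.002,0.002,0],0,0.12]
    - [[-0.004,0.004,0],0,0.12]
    - [[-0.007,0.007,0],0,0.12]
    - [[-0.01,0.01,0],0,0.12]
    - [[-0.012,0.012,0],0,0.12]
    - [[-0.012,0.012,0],0,0.12]
    - [[-0.012,0.012,0],0,0.12]
    - [[-0.012,0.012,0],0,0.12]
    - [[-0.012,0.012,0],0,0.12]
    - [[-0.012,0.012,0],0,0.12]

```text
time_s: 19.18
ee_pos: [0.5699, 0.2669, 0.1933]
tcp_rot: [[0.0, -0.994, 0.114], [0.0, 0.114, 0.994], [-1.0, -0.0, 0.0]]
ft_force: [0.2, -0.3, -2.5]
width: 0.0511
```

Emit:
play_rows:
  targets:
    - [[-0.012,0.012,0],0,0.12]
    - [[-0.012,0.012,0],0,0.12]
    - [[-0.012,0.012,0],0,0.12]
    - [[-0.012,0.012,0],0,0.12]
    - [[-0.012,0.012,0],0,0.12]
    - [[-0.01,0.01,0],0,0.12]
    - [[-0.008,0.007,0],0,0.12]
    - [[-0.006,0.003,0],0,0.12]
    - [[-0.003,0.001,0],0,0.12]
    - [[0,0,0],0,0.12]

```text
time_s: 20.42
ee_pos: [0.4836, 0.3469, 0.1932]
tcp_rot: [[0.0, -0.994, 0.114], [-0.0, 0.114, 0.994], [-1.0, -0.0, -0.0]]
ft_force: [-0.1, 0.1, -3.4]
width: 0.0513
```

Run:
```python
from h import *
s=sense(); print(s["ee_pos"],s["tcp_rot"][:,2],s["ft_force"],s["wrist_torque"],s["width"])
g=get_image("top"); cv2.imwrite("pics/t16f.png",g["color"][:,:,::-1]);zoom(g,270,200,370,275,8,"t16.png"); s=get_image("scene"); zoom(s,250,140,350,215,8,"s16.png")
```

```text
[0.48362993 0.34688963 0.19322244] [ 1.13573284e-01  9.93529617e-01 -1.01168834e-04] [-0.09931547  0.07288823 -3.35882507] [ 0.30486938 -0.09504065  0.02702355] 0.05131666253132872
```

View pics/t16.png

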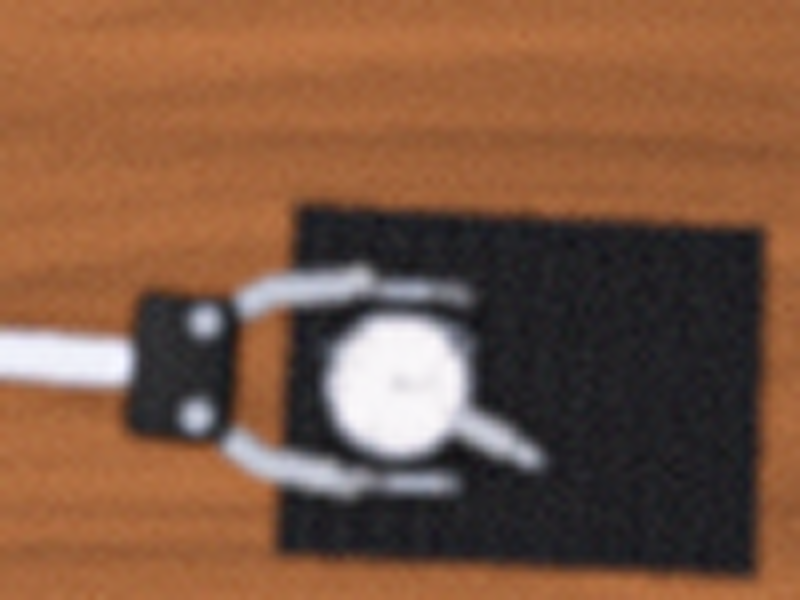

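View pics/s16.png

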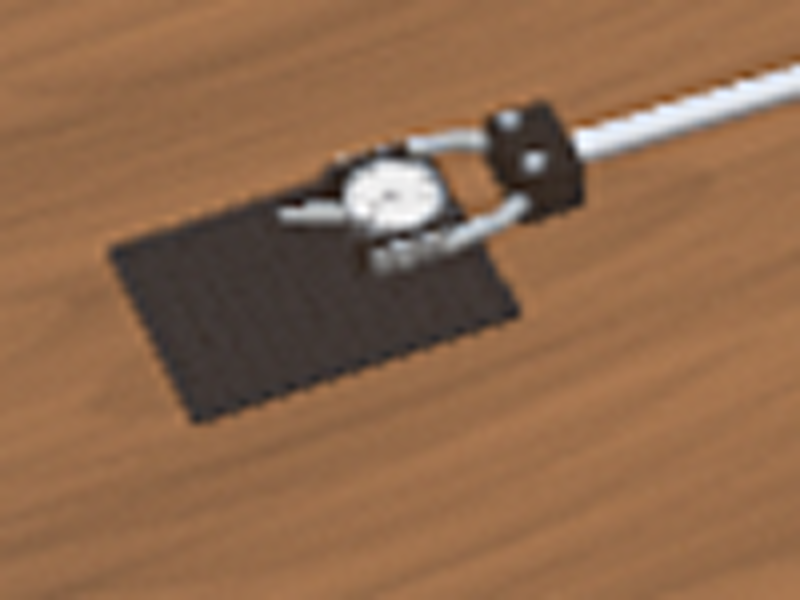

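Run:
```python
from h import *
g=get_image("top"); s=get_image("scene")
u=lambda a:(a[0]/8+270-.5,a[1]/8+200-.5); v=lambda b:(b[0]/8+250-.5,b[1]/8+140-.5)
P=lambda a,b:tri([ray(g,*u(a)),ray(s,*v(b))])*1000
L=P((204,322),(535,160));R=P((197,415),(509,119));D=P((398,384),(392,195)); st=P((543,460),(283,213))
print(L,R,D,st)
c=[onplane(g,*u(a),.005)*1000 for a in [(298,206),(765,230),(754,574),(279,550)]]
print(np.round(c,1),np.mean(c,0))
c2=[onplane(s,*v(a),.005)*1000 for a in [(110,247),(197,424),(522,315)]]
print(np.round(c2,1))
```

```text
[438.49699118 123.59771541  46.89041905] [411.07129186 124.92392324  46.69633439] [420.82328658  65.16006955  36.48323958] [399.18738054  22.07572094  25.54186245]
[[477.6  98.    5. ]
 [471.3 -49.1   5. ]
 [365.2 -44.3   5. ]
 [371.5 102.2   5. ]] [421.39073208  26.71647052   5.        ]
[[365.3 -46.    5. ]
 [475.6 -51.2   5. ]
 [481.   95.3   5. ]]
```

Emit:
play_rows:
  targets:
    - [[0,0,-0.001],0,0.12]
    - [[0,0,-0.0015],0,0.12]
    - [[0,0,-0.0015],0,0.12]
    - [[0,0,-0.0015],0,0.12]
    - [[0,0,-0.001],0,0.12]
    - [[0,0,-0.0005],0,0.12]
    - [[0,0,0],0,0.12]

```text
time_s: 21.5
ee_pos: [0.4837, 0.3471, 0.1862]
tcp_rot: [[0.0, -0.994, 0.114], [0.0, 0.114, 0.994], [-1.0, -0.0, 0.0]]
ft_force: [0.7, -0.2, -3.8]
width: 0.0514
```

Emit:
play_rows:
  targets:
    - [[0,0,-0.0005],0,0.12]
    - [[0,0,-0.0005],0,0.12]
    - [[0,0,0],0,0.12]

```text
time_s: 21.88
ee_pos: [0.4837, 0.347, 0.1852]
tcp_rot: [[-0.0, -0.994, 0.114], [0.0, 0.114, 0.994], [-1.0, 0.0, 0.0]]
ft_force: [0.2, 0.6, -3.9]
width: 0.0511
```

Emit:
play_rows:
  targets:
    - [[0,0,-0.0005],0,0.12]
    - [[0,0,-0.0005],0,0.12]
    - [[0,0,0],0,0.12]

```text
time_s: 22.25
ee_pos: [0.4836, 0.347, 0.1842]
tcp_rot: [[-0.0, -0.994, 0.114], [0.0, 0.114, 0.994], [-1.0, 0.0, 0.0]]
ft_force: [0.0, 0.1, -3.6]
width: 0.0513
```

Run:
```python
from h import *
s=sense(); print(s["ee_pos"],s["tcp_rot"][:,2],s["ft_force"],s["wrist_torque"],s["width"])
g=get_image("top"); zoom(g,270,200,370,275,8,"t17.png"); s=get_image("scene"); zoom(s,250,140,350,215,8,"s17.png")
```

```text
[0.48363903 0.34703039 0.18418732] [1.13547595e-01 9.93532558e-01 1.71208506e-05] [ 0.02795083  0.12553282 -3.59134738] [ 0.35840883 -0.05610121  0.0492223 ] 0.05129908237659234
```

View pics/s17.png

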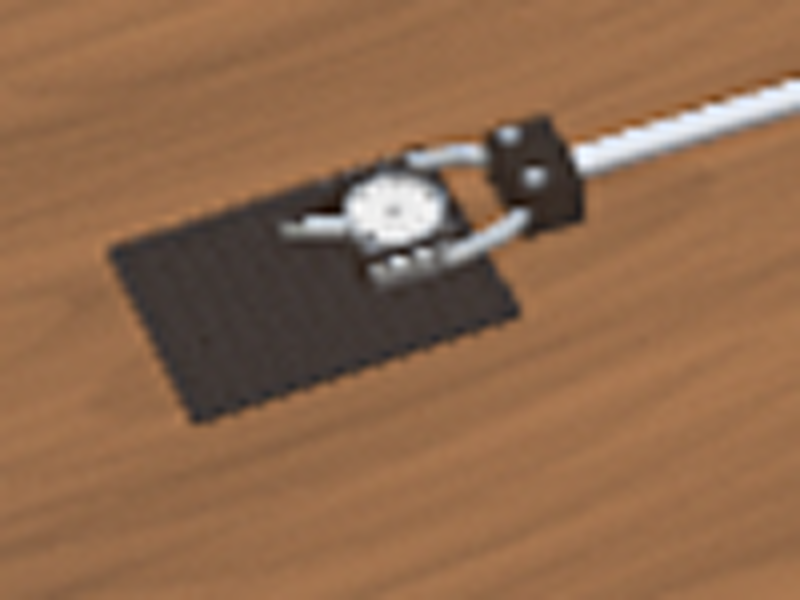

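View pics/t17.png

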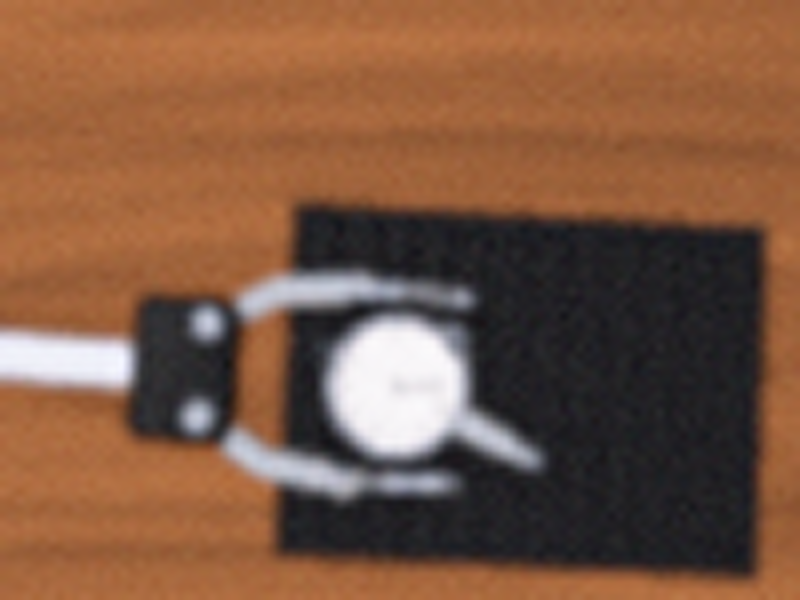

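Emit:
play_rows:
  targets:
    - [[0,0,-0.0005],0,0.12]
    - [[0,0,-0.0005],0,0.12]
    - [[0,0,0],0,0.12]

```text
time_s: 22.72
ee_pos: [0.4836, 0.347, 0.1832]
tcp_rot: [[-0.0, -0.994, 0.114], [0.0, 0.114, 0.994], [-1.0, 0.0, -0.0]]
ft_force: [-0.2, -0.4, -3.3]
width: 0.0513
```

```bash
python3 -c "
from h import *
for i in range(3):
  s=sense(); print(s['ee_pos'],s['ft_force'],s['wrist_torque'],s['width']); get_image('top')"
```

```text
[0.48364481 0.34704365 0.18315714] [-0.16523462 -0.3925856  -3.32165957] [ 0.34629797 -0.09550092 -0.01292939] 0.05128790981548401
[0.48363476 0.34705926 0.1832079 ] [-0.26847854  0.48343908 -3.35703718] [ 0.33850741 -0.03796906  0.07900115] 0.051588503715498696
[0.48365524 0.3470455  0.18319414] [ 1.05699811 -0.82479221 -2.23036828] [ 0.3307866  -0.11579134 -0.02094746] 0.05168534508805964
```

Emit:
play_rows:
  targets:
    - [[0,0,-0.0005],0,0.12]
    - [[0,0,-0.0005],0,0.12]
    - [[0,0,0],0,0.12]

```text
time_s: 23.25
ee_pos: [0.4836, 0.3471, 0.1822]
tcp_rot: [[-0.0, -0.994, 0.113], [-0.0, 0.113, 0.994], [-1.0, 0.0, -0.0]]
ft_force: [-0.5, 0.0, -3.5]
width: 0.0513
```

```bash
python3 -c "
from h import *
for i in range(3):
  s=sense(); print(s['ee_pos'],s['ft_force'],s['wrist_torque'],s['width']); get_image('top')"
```

```text
[0.48363469 0.34705505 0.18218089] [-0.50796999  0.01907374 -3.45947534] [ 0.30825569 -0.06347658  0.02965323] 0.051311328940513816
[0.48366976 0.34706738 0.182228  ] [ 0.18628776  0.30128446 -3.57194574] [ 0.25933289 -0.10452021 -0.0006797 ] 0.05133794453386997
[0.48365342 0.34702644 0.18222993] [ 0.25942281  0.23828935 -2.74276227] [ 0.30933392 -0.0427224   0.00374476] 0.05105592353148458
```

Emit:
play_rows:
  targets:
    - [[0,0,-0.0005],0,0.12]
    - [[0,0,-0.0005],0,0.12]
    - [[0,0,0],0,0.12]

```text
time_s: 23.78
ee_pos: [0.4837, 0.3471, 0.1813]
tcp_rot: [[0.0, -0.994, 0.114], [0.0, 0.114, 0.994], [-1.0, -0.0, 0.0]]
ft_force: [0.4, 0.6, -2.7]
width: 0.0515
```

Run:
```python
from h import *
S=[]
for i in range(3):
  s=sense(); print(s['ee_pos'],s['ft_force'],s['wrist_torque'],s['width']); g=get_image('top')
zoom(g,270,200,370,275,8,"t18.png"); s=get_image("scene"); zoom(s,250,140,350,215,8,"s18.png")
```

```text
[0.48368807 0.34709263 0.18125175] [ 0.42811451  0.59241158 -2.66136831] [ 0.21560695 -0.08365513  0.01967851] 0.05148373632476768
[0.48368675 0.34708397 0.18126543] [-0.62163612 -0.10489059 -3.1268976 ] [ 0.20189356 -0.01306638  0.00930002] 0.05137689737485197
[0.4836828  0.34707288 0.18126925] [-0.28089647  1.1901159  -2.33115133] [ 0.17328236 -0.04945883 -0.01602707] 0.05126530570431253
```

View pics/s18.png

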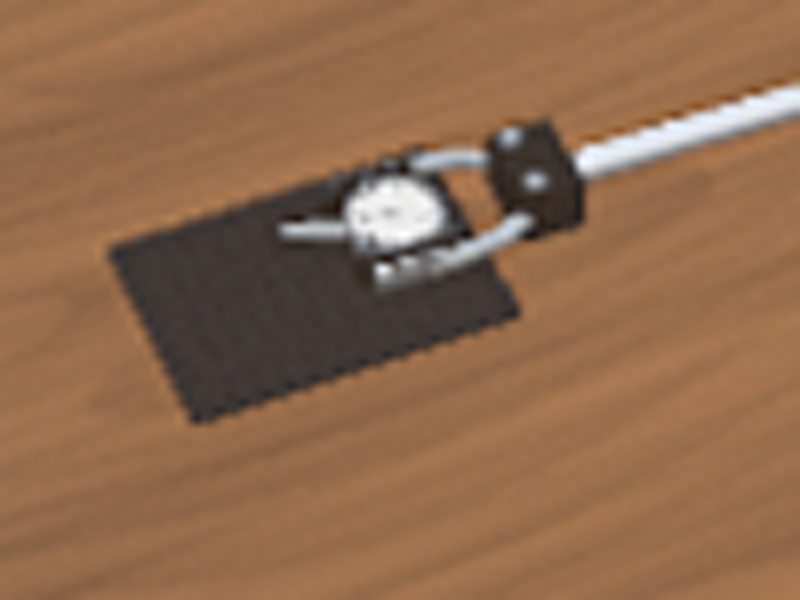

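View pics/t18.png

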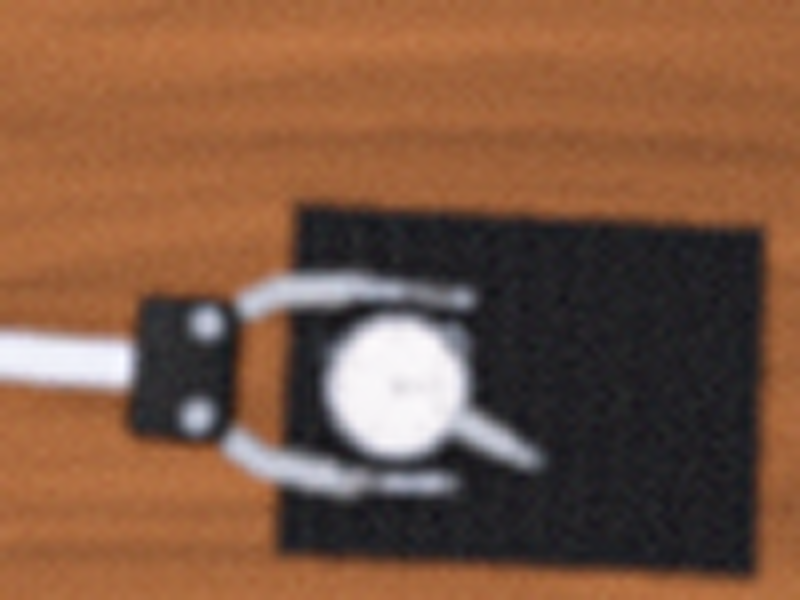

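Emit:
play_rows:
  targets:
    - [[0,0,-0.0005],0,0.12]
    - [[0,0,-0.0005],0,0.12]
    - [[0,0,0],0,0.12]

```text
time_s: 24.35
ee_pos: [0.4837, 0.3471, 0.1803]
tcp_rot: [[0.0, -0.994, 0.114], [0.0, 0.114, 0.994], [-1.0, -0.0, 0.0]]
ft_force: [0.5, 0.7, -2.7]
width: 0.0511
```

Run:
```python
from h import *
for i in range(3):
  s=sense(); print(s['ee_pos'],s['ft_force'],s['wrist_torque'],s['width']); g=get_image('top')
```

```text
[0.48369574 0.34710843 0.1802564 ] [ 0.48956221  0.72449534 -2.71543772] [ 0.1156905   0.01707259 -0.02463251] 0.05105004834978923
[0.48369222 0.34707757 0.18026326] [-0.09432738  0.31092191 -1.73450799] [ 0.12163854  0.02086918 -0.07747952] 0.05144936717221034
[0.48368422 0.34709948 0.18028364] [ 0.1886225   0.42508714 -1.39076944] [ 0.13819846 -0.03113322 -0.05109379] 0.05121554219667918
```

Emit:
play_rows:
  targets:
    - [[0,0,0],0,0.16]
    - [[0,0,0],0,0.19]
    - [[0,0,0],0,0.205]
    - [[0,0,0],0,0.22]
    - [[0,0,0],0,0.235]
    - [[0,0,0],0,0.25]
    - [[0,0,0],0,0.265]
    - [[0,0,0],0,0.28]
    - [[0,0,0],0,0.3]
    - [[0,0,0],0,0.3]

```text
time_s: 25.75
ee_pos: [0.4837, 0.347, 0.1802]
tcp_rot: [[-0.0, -0.994, 0.114], [0.0, 0.114, 0.994], [-1.0, 0.0, 0.0]]
ft_force: [0.0, 0.0, -2.3]
width: 0.056
```

Run:
```python
from h import *
for i in range(2):
  s=sense(); print(s['ee_pos'],s['ft_force'],s['wrist_torque'],s['width']); g=get_image('top')
zoom(g,270,200,370,275,8,"t19.png"); s=get_image("scene"); zoom(s,250,140,350,215,8,"s19.png")
```

```text
[0.48365253 0.34702596 0.18022029] [ 0.04171872  0.01660557 -2.33115525] [ 0.12360681 -0.01660611 -0.05735226] 0.05597596747919246
[0.48366372 0.34704855 0.18022319] [ 0.73665722 -0.22986511 -2.31753355] [ 0.1347224  -0.09407424  0.05123249] 0.055632783174482184
```

View pics/s19.png

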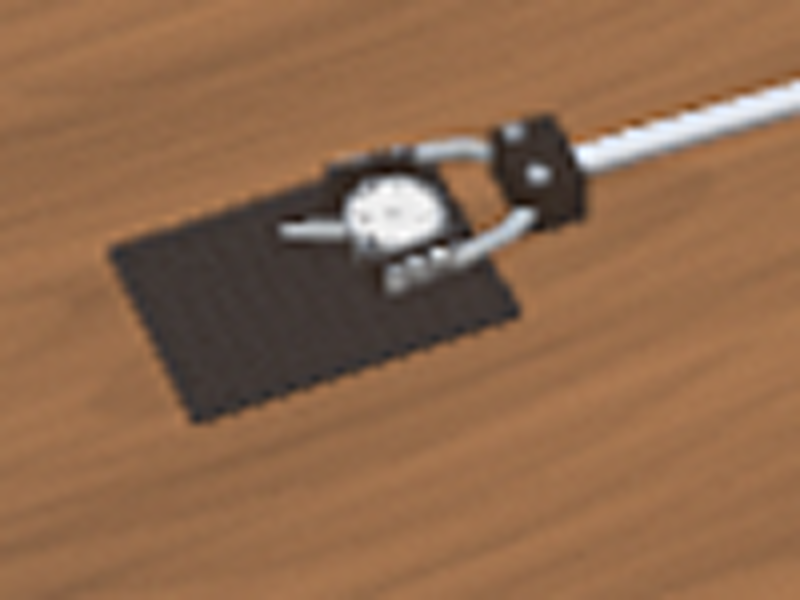

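View pics/t19.png

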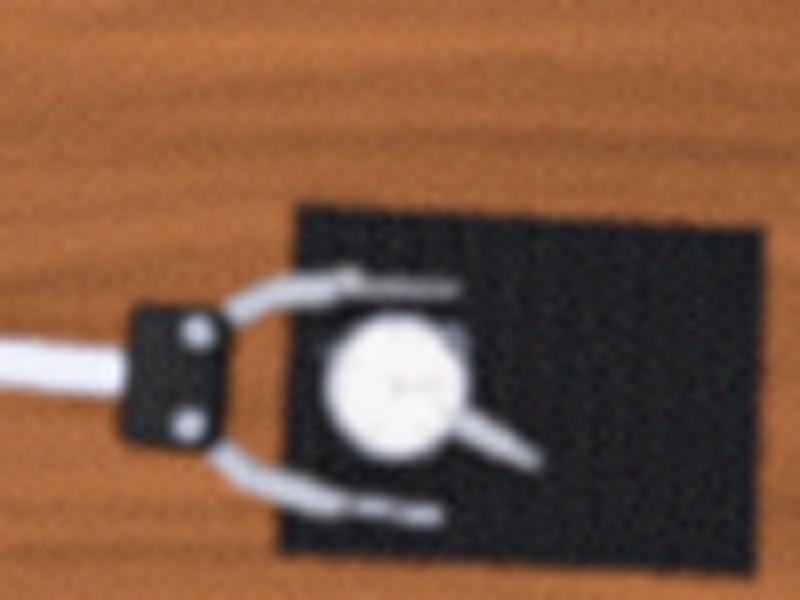

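Emit:
play_rows:
  targets:
    - [[0,0,0],0,0.33]
    - [[0,0,0],0,0.36]
    - [[0,0,0],0,0.39]
    - [[0,0,0],0,0.4]
    - [[0,0,0],0,0.4]
    - [[0,0.002,0],0,0.4]
    - [[0.0005,0.005,0],0,0.4]
    - [[0.0005,0.005,0],0,0.4]
    - [[0,0,0],0,0.4]

```text
time_s: 27.02
ee_pos: [0.4847, 0.3596, 0.1803]
tcp_rot: [[0.0, -0.994, 0.113], [0.0, 0.113, 0.994], [-1.0, -0.0, 0.0]]
ft_force: [-0.5, 0.7, -1.7]
width: 0.0598
```

Run:
```python
from h import *
s=sense(); print(s['ee_pos'],s['ft_force'],s['wrist_torque'],s['width']); g=get_image('top')
zoom(g,270,200,370,275,8,"t20.png"); s=get_image("scene"); zoom(s,250,140,350,215,8,"s20.png")
```

```text
[0.48474793 0.35962241 0.18025019] [-0.54171079  0.68670215 -1.73859208] [ 0.0811072  -0.0193747  -0.01606876] 0.05977271904640119
```

View pics/t20.png

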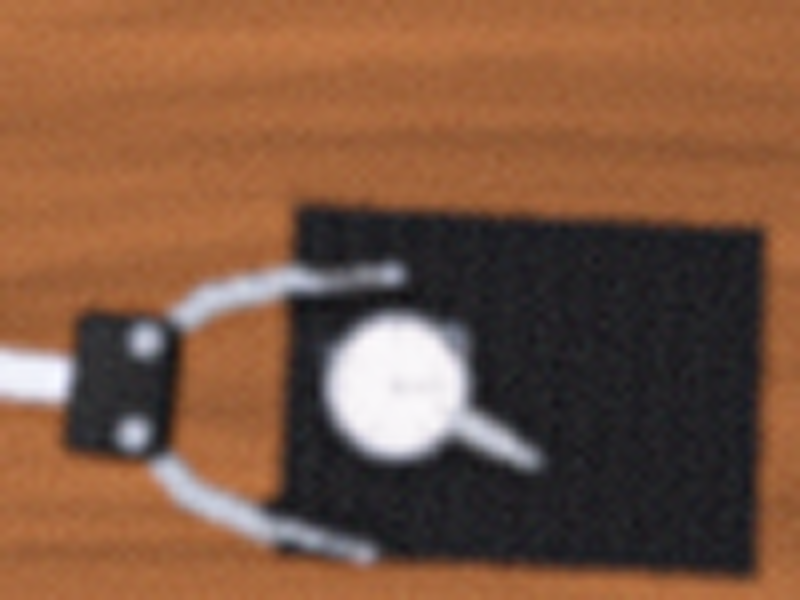

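View pics/s20.png

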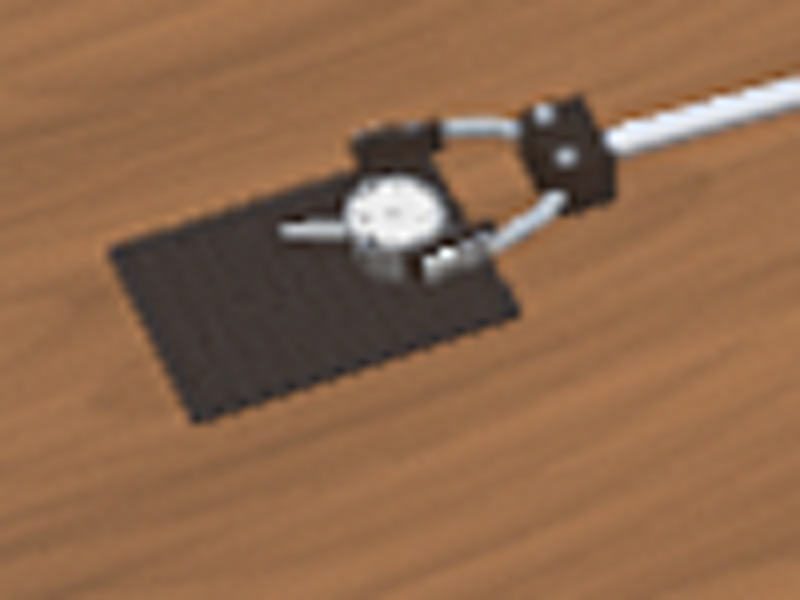

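Indicator is upright and stays put; jaws are open on both sides. I withdraw further, then lower.

Emit:
play_rows:
  targets:
    - [[0.0005,0.005,0],0,0.4]
    - [[0.001,0.009,0],0,0.4]
    - [[0.001,0.01,0],0,0.4]
    - [[0.001,0.01,0],0,0.4]
    - [[0.001,0.01,0],0,0.4]
    - [[0.001,0.009,0],0,0.4]
    - [[0.0005,0.005,0],0,0.4]
    - [[0,0.002,0],0,0.4]
    - [[0,0,0],0,0.4]

```text
time_s: 28.25
ee_pos: [0.4906, 0.4189, 0.1801]
tcp_rot: [[-0.0, -0.994, 0.114], [-0.0, 0.114, 0.994], [-1.0, 0.0, -0.0]]
ft_force: [-0.4, 0.0, -2.4]
width: 0.06
```

Emit:
play_rows:
  targets:
    - [[0,0,-0.0015],0,0.4]
    - [[0,0,-0.0015],0,0.4]
    - [[0,0,-0.001],0,0.4]
    - [[0,0,-0.001],0,0.4]
    - [[0,0,-0.0005],0,0.4]
    - [[0,0,-0.0005],0,0.4]
    - [[0,0,0],0,0.4]

```text
time_s: 29.12
ee_pos: [0.4907, 0.4191, 0.1742]
tcp_rot: [[0.0, -0.994, 0.114], [0.0, 0.114, 0.994], [-1.0, -0.0, 0.0]]
ft_force: [0.2, 0.1, -2.2]
width: 0.0599
```

Run:
```python
from h import *
for i in range(2):
  s=sense(); print(s['ee_pos'],s['ft_force'],s['wrist_torque'],s['width']); g=get_image('top')
zoom(g,220,200,320,275,8,"t21.png"); s=get_image("scene"); zoom(s,270,130,370,205,8,"s21.png")
```

```text
[0.49066519 0.41906635 0.17422274] [ 0.19822511  0.05727634 -2.16509071] [ 0.10734609 -0.02218093 -0.00670106] 0.05993185157009766
[0.49064058 0.41906862 0.17422346] [ 0.2648282  -0.84519631 -1.57734331] [ 0.07091858 -0.02949795  0.01924483] 0.059648403411355355
```

View pics/t21.png

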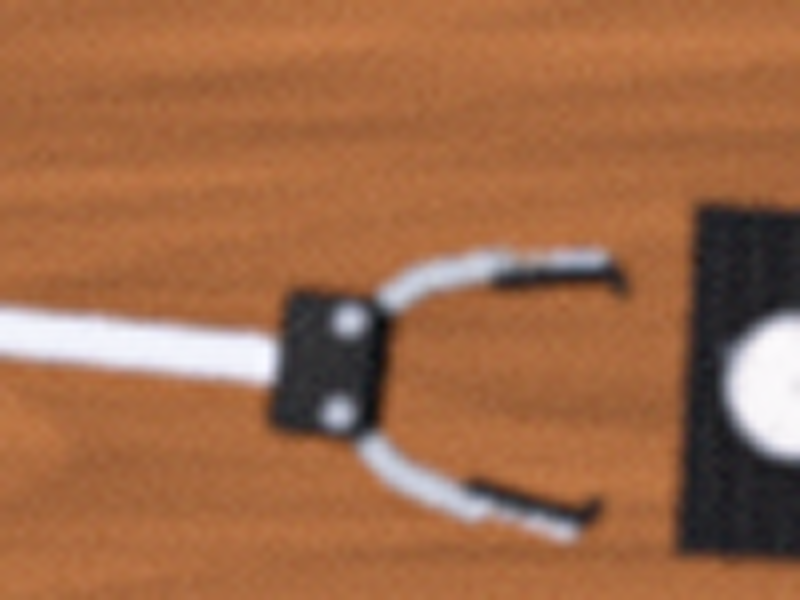

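View pics/s21.png

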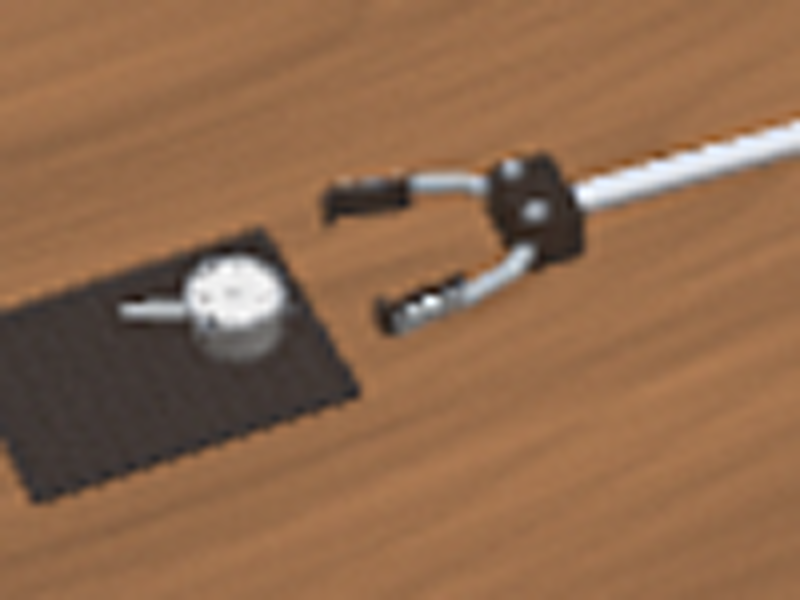

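Emit:
play_rows:
  targets:
    - [[0,0,-0.0005],0,0.4]
    - [[0,0,-0.0005],0,0.4]
    - [[0,0,-0.0005],0,0.4]
    - [[0,0,-0.0005],0,0.4]
    - [[0,0,0],0,0.4]

```text
time_s: 29.9
ee_pos: [0.4907, 0.4191, 0.1728]
tcp_rot: [[0.0, -0.994, 0.114], [0.0, 0.114, 0.994], [-1.0, -0.0, 0.0]]
ft_force: [-1.0, -0.6, 3.4]
width: 0.0601
```

Run:
```python
from h import *
for i in range(2):
  s=sense(); print(s['ee_pos'],s['ft_force'],s['wrist_torque'],s['width']); g=get_image('top')
```

```text
[0.49065762 0.41908883 0.17279533] [-1.00322601 -0.56768843  3.39298184] [-0.08390819  0.13774171  0.0515199 ] 0.06009570040091347
[0.49066926 0.41910041 0.17278189] [-1.17058705 -0.41831933  4.12079146] [-0.0753399   0.13925431  0.0084839 ] 0.05984918160698399
```

Resting on the bench. Open the hand and back away upwards.

Emit:
play_rows:
  targets:
    - [[0,0,0.0005],0,0.43]
    - [[0,0,0],0,0.46]
    - [[0,0,0],0,0.5]
    - [[0,0,0],0,0.56]
    - [[0,0,0],0,0.65]
    - [[0,0,0],0,0.8]
    - [[0,0,0],0,1]
    - [[0,0,0],0,1]
    - [[0,0,0],0,1]
    - [[0,0,0],0,1]

```text
time_s: 31.25
ee_pos: [0.4907, 0.4191, 0.1727]
tcp_rot: [[0.0, -0.994, 0.114], [0.0, 0.114, 0.994], [-1.0, -0.0, 0.0]]
ft_force: [0.2, 0.6, -0.9]
width: 0.0856
```

Run:
```python
from h import *
s=sense(); print(s['ee_pos'],s['ft_force'],s['wrist_torque'],s['width']); g=get_image('wrist')
cv2.imwrite("pics/w22.png",g["color"][:,:,::-1])
```

```text
[0.49065852 0.41905376 0.17272446] [ 0.2321208   0.61208298 -0.91338514] [-0.00544437 -0.01892543 -0.00727857] 0.08558765471886069
```

View pics/w22.png

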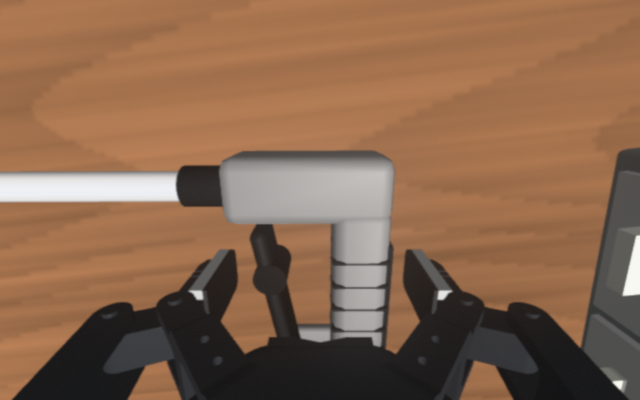

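Emit:
play_rows:
  targets:
    - [[0,0,0.005],0,1]
    - [[0,0,0.015],0,1]
    - [[0,0,0.03],0,1]
    - [[0,0,0.04],0,1]
    - [[0,0,0.04],0,1]
    - [[0,0,0.03],0,1]
    - [[0,0,0.01],0,1]
    - [[0,0,0],0,1]

```text
time_s: 32.3
ee_pos: [0.4906, 0.419, 0.3434]
tcp_rot: [[0.001, -0.994, 0.114], [0.001, 0.114, 0.994], [-1.0, -0.001, 0.001]]
ft_force: [-0.6, -0.7, -0.3]
width: 0.0852
```

Run:
```python
from h import *
s=sense(); print(s['ee_pos'],s['ft_force'],s['width']); w=get_image('wrist')
cv2.imwrite("pics/w23.png",w["color"][:,:,::-1])
g=get_image("top"); cv2.imwrite("pics/t23.png",g["color"][:,:,::-1]); zoom(g,240,200,380,275,5.7,"t23z.png"); s=get_image("scene"); zoom(s,250,130,390,215,5.7,"s23.png")
```

```text
[0.49056426 0.41897018 0.34343235] [-0.56718075 -0.74322178 -0.33583903] 0.08520966483069889
```

View pics/t23.png

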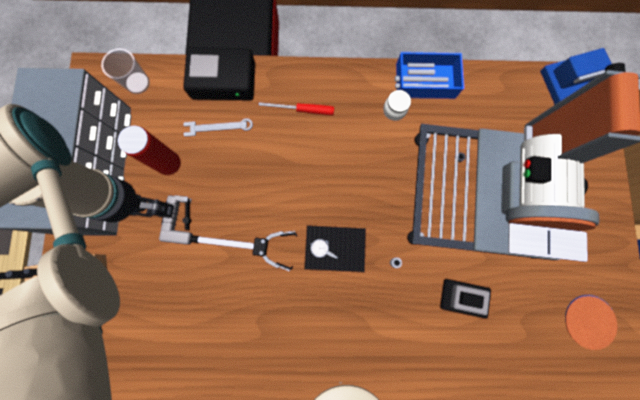

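View pics/t23z.png

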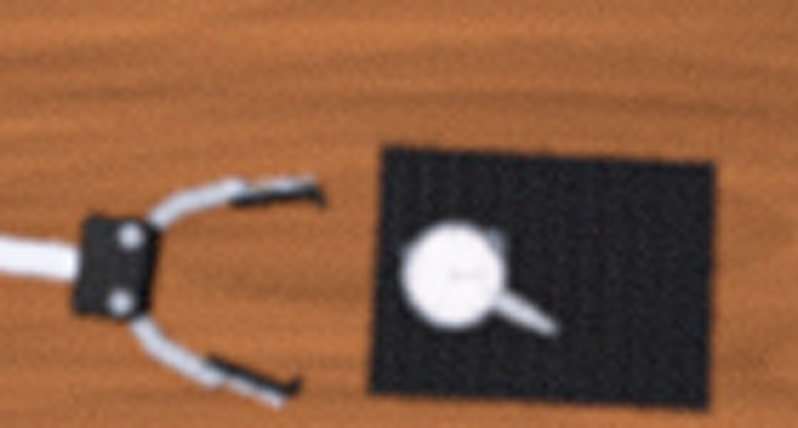

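View pics/s23.png

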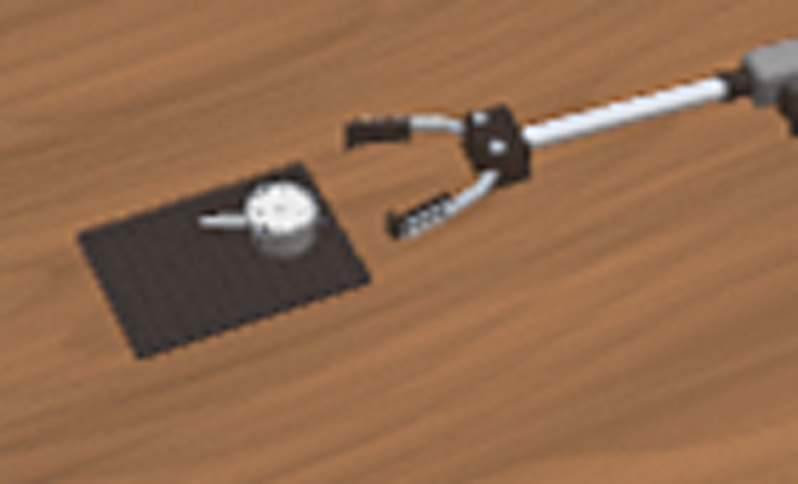

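View pics/w23.png

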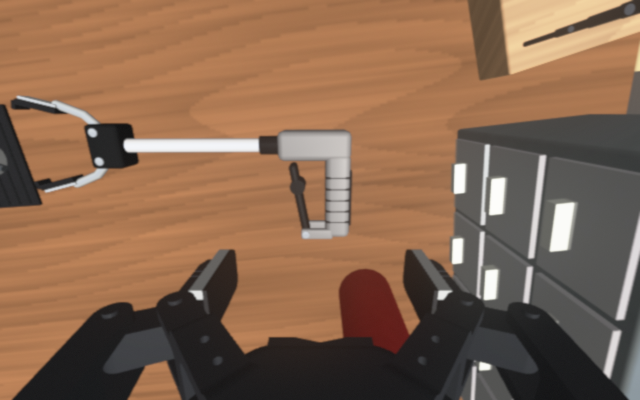

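```bash
python3 - <<'E'
from h import *
g=get_image("top"); s=get_image("scene")
u=lambda a:(a[0]/5.7+240-.5,a[1]/5.7+200-.5); v=lambda b:(b[0]/5.7+250-.5,b[1]/5.7+130-.5)
P=lambda a,b:tri([ray(g,*u(a)),ray(s,*v(b))])*1000
print("dial",P((453,274),(281,208)),onplane(g,*u((453,274)),.027)*1000)
print("screws",P((131,236),(497,146)),P((120,301),(479,117)))
E
python3 -c "
from station import *
job_done()"
```

```text
dial [421.01125458  65.7440824   26.14422588] [421.44546531  66.89883064  27.        ]
screws [436.09044745 203.18167948  30.65188235] [408.56055847 206.12081385  30.49590486]
the job is handed in; nothing more can be done
```

I drew the dial indicator out from under the sander with the reacher and set it down dial up on the rubber mat. I then let the trigger go, left the reacher lying on the bench, and handed the job in. It reports no verdict.

**Last checks, all passed:**
- **Indicator:** the middle of the dial measured at (421, 66) mm and 26 mm high. That is about 40 mm from the mat's centre along its long side and near 0 across it. The limits are 56 and 36 mm, and the expected height is 27 mm.
- **Reacher:** it lies at bench level, with the head screws at 30.5 mm high and the trigger released. The open jaws are well clear of the indicator and off the mat.
- **Surroundings:** the final overhead picture shows the other things where they were. The clock stood at about 32 s of the 72 s.

**What I could not measure directly:** there was no reading of the jaw force on the indicator. I set the grip at 30 N, which by the given rule is roughly 5 N per jaw. The first jaw to touch pushed the indicator a few millimetres sideways while closing.

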